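# Fit the check probe to the sloped port of a tissue bath

## Robot

A 6-joint arm with a two-finger parallel gripper is mounted at the origin on the work surface. World frame = base frame: x ahead of the robot, y to its left, z up, the work surface at z = 0. Lengths are in m, angles in degrees, forces in N, time in s.
With the tool pointing down it reaches from about 0.3 to 0.775 m from the base axis. Payload 14.6 kg.
Tool frame: the origin (TCP) lies on the centre line of the jaws, within the pads' length; the fingertips stand 14 mm ahead of it and the grasp point (between the pads) lies 5 mm behind it (nose_length is the distance from the TCP to the fingertips, in m); y points along the fingers, z is the direction in which the jaws open and shut, and the axes are right-handed (so a half turn about y gives the same grasp; the last joint's range is limited). The gripper opens to 94 mm and grips with 3 to 60 N. Pads are 16 mm wide; open, the fingers measure 119 mm over their backs; the gripper's body (75 mm by 177 mm) begins 78 mm behind the grasp point.
Start: joints at [-70.336, 17.183, 87.147, -0, 75.671, -3.816], TCP at [0.219, -0.504, 0.189] pointing down, gripper open.
Joint ranges: [-173.82, 173.82], [-45.26, 126.66], [13.44, 144.39], [-59.66, 239.66], [0, 175.72], [-146.38, 146.38]. Speed limits (degrees/s): [127.2, 127.2, 147.25, 180, 180, 180].

## Interface

Orientations are given as [roll, pitch, yaw] about the fixed x, y, z axes, in that order (R = Rz(yaw) Ry(pitch) Rx(roll)).
In Python, from station import sense, get_image, calibration, sign_off, nose_length gives the robot as it stands.
- The arm moves only by the tool arm_command, never from a script. Its argument "plan" is a list of rows, each an object of numbers: "tx", "ty", "tz": the shift along the tool's x, y, z in cm; "yaw": the turn about the tool's y in degrees; "claw": the opening, from 0 (shut) to 1 (fully open). In form: [{"tx": .., "ty": .., "tz": .., "yaw": .., "claw": ..}, ...]. A call has 1 to 10 rows; each row is the pose to reach, as a shift and turn from the pose commanded when the call began, along the tool's axes at that moment; what a row does not reach only later rows make up. A row lasts 1/12 s, in which the tool goes at most 41.7 mm and 7.16 degrees, less where a joint would pass 70% of its speed; a pose out of reach is approached as far as the arm can. A call with a gripper value outside its range is refused whole. The fingers move at their own pace and stop on an object; "newtons" is the grip in N (left out, the last holds). Time passes only in rows, so rows that repeat a pose let the fingers close. It gives the time, the measured TCP pose, the force and the opening at its end, in the units of the state.
- sense(): the state, without advancing time (a new reading comes with each control period).
- get_image(name): name is "side" or "top"; returns the picture (420x560x3 uint8, blue, green, red); there is no depth.
- calibration(name): a dict with "fovy" (degrees; the focal length in pixels is half the picture's height over the tangent of half this angle, whatever the lens; pixels are square), "cx", "cy" (the principal point, pixels), "distortion" ([k1, k2, p1, p2, k3] as OpenCV has them; the pictures are not rectified), "R" (3x3) and "t" (3): a world point X has camera coordinates R X + t. Camera axes: x right, y down, z forward; pixel columns grow to the right and rows downward; lengths in m; the calibration is good to about 2 mm. A picture is of the moment at which its call begins. calibration takes no time and is no camera call.
- sign_off(): hands the job in, once; it reports no verdict.
The state is a dict: "clock": time; "joints": joint angles; "qvel": joint speeds; "joint_efforts": joint torques, N m; "tcp_pos": TCP position; "tool_rot": TCP orientation; "ft_force": force on the tool from outside, world axes, zero at the start; "moment": the same for the moment, N m; "width": opening from 0.0 (shut) to 1.0 (fully open).
Only numpy, scipy, OpenCV 4.12 (cv2) and the standard library are available. Lean on these libraries where they do the work, as an engineer would, in place of code of your own. Each camera call takes 0.05 s, during which the arm holds its last target.

## Task

Check-probe the heated tissue bath: push its red release button fully in, give the yellow bayonet cap a quarter turn anticlockwise, lift it off and set it down gently, right way up and flat, in the steel tray. Then take the blue-handled probe from its stand and slide it, under control, fully home into the opened sloped port, and let go of it there. Do not drop the cap or the probe, and do not disturb the bottle, the jar or the trough.

Things in the scene. Friction and masses are not known exactly. Their poses are not given: they have to be found in the camera images.
- port: Sloped top panel of the fixed white bath, 200 mm along its x (up the slope), 186 mm along y. Origin: on the panel at the port's axis, 130 mm above the bench. z is the port's axis, square to the panel, leaning 28 degrees from vertical towards the robot's side. Steel claws, up to 15 mm high, 34 to 51 mm from the axis, hold the cap's ears from -18 to +49 degrees about z from +x, and opposite.
- port_mouth (a point): Centre of the port's mouth, at z = 14 mm of the port: the top of a fixed brass collar, 30 mm square and 14 mm high, with a round hole of 13 mm diameter, 74 mm deep, straight down along -z of the port. The closed cap covers it.
- release (a joint): Travel of the red button into the panel: 0 out (locked), 0.010 m fully in. It slides along -z of the port against about 4 N of friction, no spring: it stays in. It carries a steel bolt that blocks the cap's turning until it is in by about 8 mm.
- release_top (a point): Centre of the red button's round top (28 mm diameter); out, it stands 16 mm above the panel, at port x -66 mm, y -45 mm. It moves with the button.
- cap: Yellow bayonet cap (about 120 g), loose, locked on the port at the start. Origin: centre of its underside, 2 mm above the panel; its axes are then the port's. Skirt 54 mm across, hollow below (46 mm wide, 12 mm deep, resting on the collar with some 2 mm of play), flat top at z = 18 mm. Two ears at the rim, 24 mm wide, 6 mm thick, reach out to 42 mm along +x and -x.
- cap_grip (a point): Middle of the cap's grip bar, 34 mm above the cap's origin. The bar is 60 mm along the cap's x, 14 mm wide in y, from z = 18 to 50 mm of the cap. Anticlockwise means seen looking down onto the cap (positive about z). Past about 68 degrees the ears are clear and the cap lifts off along z; stops end the turn at about 97 degrees.
- tray: Shallow square steel tray, fixed, 150 x 150 x 20 mm, walls and floor 5 mm. Origin: centre of its underside, on the bench; z up.
- stand: Upright cream block, fixed: 70 x 70 mm, 80 mm high, on a grey foot 100 x 100 x 12 mm. Origin: centre of its underside, z up. A hole of 15 mm diameter, 72 mm deep, in the middle of its top holds the probe.
- probe: Wireless temperature probe (about 120 g), at the start upright in the stand. Origin: centre of the handle's underside (shoulder), z towards the handle. Blue square handle 24 x 24 mm (sides along x, y), z = 0 to 70 mm; below it a steel shaft, 10 mm diameter, 65 mm long. Home in the port, the shoulder rests on the collar's mouth; any turn about its axis will do.
- probe_tip (a point): The tip of the probe's shaft, at z = -65 mm of the probe. The last 9 mm taper to 4 mm diameter.
- reagent: Bystander: amber reagent bottle, 72 mm across and 170 mm tall, loose. Origin: centre of its underside.
- jar: Bystander: white jar with a yellow lid, 60 mm across and 110 mm tall, loose. Origin: centre of its underside.
- trough: Bystander: cream open staining trough, 80 x 100 x 50 mm (x, y, z), loose. Origin: centre of its underside.
Mind the look-alikes: they are no part of the job. What is meant by the cap is not green, and is the larger of those in its own colour.

How it is judged:
By the outcome, as a careful person would: the job done as asked, in the order asked, and still so for the second after the job is handed in, with the robot touching nothing.
It also fails if it takes over 72 s, if anything falls off the work surface, if the arm or the gripper's body presses on something with over 40 N, if the wrist force passes 120 N, or if a joint passes its speed limit or range.

## Working session

There is one attempt and no reset: what is moved stays moved. The work goes in short steps, Python scripts to look and compute and a tool call to move; the robot and the scene stay as the last step left them, time stands still between calls to the robot, and variables do not carry over. Pictures are saved under pics/ and viewed, and the job is handed in when it is done.

Besides the shell and the picture viewer there is one more tool, called after "Call:" by a JSON object that holds its "api" and its "payload", one argument or row to a line. arm_command: Moves the arm, as the interface text tells. Its arguments: {"type":"object","properties":{"plan":{"type":"array","items":{"type":"object","properties":{"tx":{"type":"number"},"ty":{"type":"number"},"tz":{"type":"number"},"yaw":{"type":"number"},"claw":{"type":"number"}}}},"newtons":{"type":"number"}},"required":["plan"]}

```bash
ls; mkdir -p pics; python3 - <<'E'
from station import *
import cv2,numpy as np
print(sense()); print(nose_length)
for n in("side","top"):
    print(n,calibration(n)); cv2.imwrite(f"pics/{n}0.png",get_image(n))
E
```

```text
pics
{'clock': 0.0, 'joints': array([-7.03357700e+01,  1.72174830e+01,  8.71805355e+01, -4.60805492e-04,
        7.56710592e+01, -3.81667720e+00]), 'qvel': array([-0.05529105, -0.0757626 , -0.00050654, -0.02067232, -0.08572218,
       -0.00940389]), 'joint_efforts': array([ 1.40397956e-04, -5.31810915e+01, -3.52736056e+01,  7.07768463e-02,
        2.42942985e-02, -9.88931151e-05]), 'tcp_pos': array([ 0.21903499, -0.50418881,  0.18856686]), 'tool_rot': array([-9.00689542e+01,  4.15276656e-03, -1.56518981e+02]), 'ft_force': array([ 0.26072238, -0.14321538,  0.1091416 ]), 'moment': array([ 0.01149531,  0.0320451 , -0.02906148]), 'width': 1.0001175162595286}
0.014
side {'fovy': 48.22654785612197, 'cx': 276.36973129663056, 'cy': 208.1448321713303, 'distortion': array([0.00908111, 0.        , 0.        , 0.        , 0.        ]), 'R': array([[-0.98316505, -0.18250555, -0.00884323],
       [-0.08960083,  0.52373207, -0.84715784],
       [ 0.15924249, -0.83210363, -0.53126772]]), 't': array([0.56534651, 0.15977643, 0.91486359])}
top {'fovy': 53.176447420831586, 'cx': 283.5436553029974, 'cy': 213.97512477609146, 'distortion': array([-0.01070807,  0.        ,  0.        ,  0.        ,  0.        ]), 'R': array([[ 4.01519095e-03, -9.99722289e-01, -2.32211788e-02],
       [-9.91550623e-01, -9.69359579e-04, -1.29716701e-01],
       [ 1.29658168e-01,  2.35458116e-02, -9.91279151e-01]]), 't': array([0.01630181, 0.57366096, 0.98322092])}
```

View pics/side0.png

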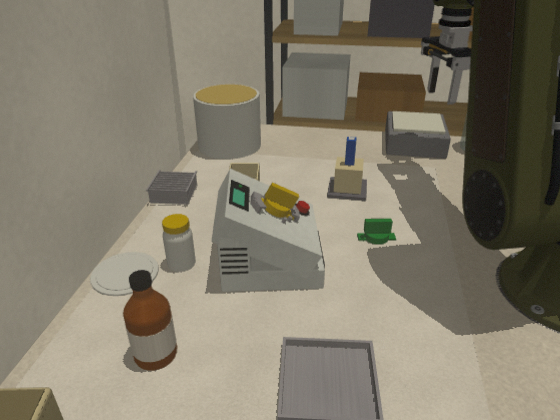

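View pics/top0.png

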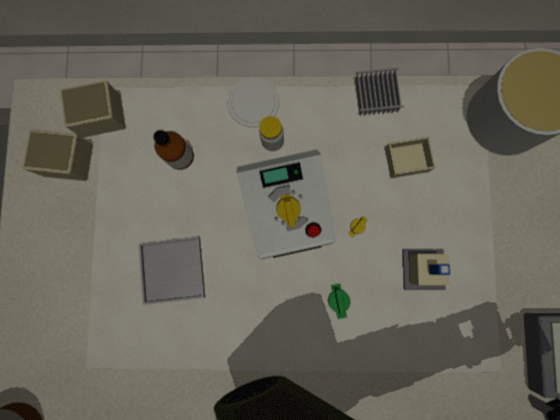

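The side view shows the bath at (265,235) with the yellow cap at (281,198) and the red button at (303,207). The stand is at (348,180) and the tray at (328,380). The green cap and the small yellow cap are look-alikes. I'll enlarge the regions to measure.

```bash
python3 - <<'E'
import cv2
s=cv2.imread("pics/side0.png");t=cv2.imread("pics/top0.png")
def z(im,x0,y0,w,h,k,n): cv2.imwrite(n,cv2.resize(im[y0:y0+h,x0:x0+w],None,fx=k,fy=k,interpolation=cv2.INTER_CUBIC))
z(t,230,140,115,120,5,"pics/tz_bath.png")
z(s,205,165,130,130,4.5,"pics/sz_bath.png")
z(t,130,225,85,85,5,"pics/tz_tray.png")
z(t,395,240,65,55,8,"pics/tz_stand.png")
z(s,320,130,60,75,7,"pics/sz_stand.png")
E
```

```text
(no output)
```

View pics/tz_bath.png

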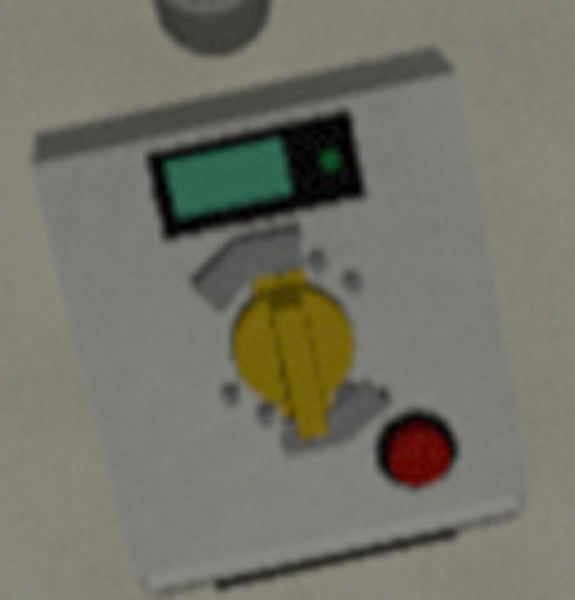

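View pics/sz_bath.png

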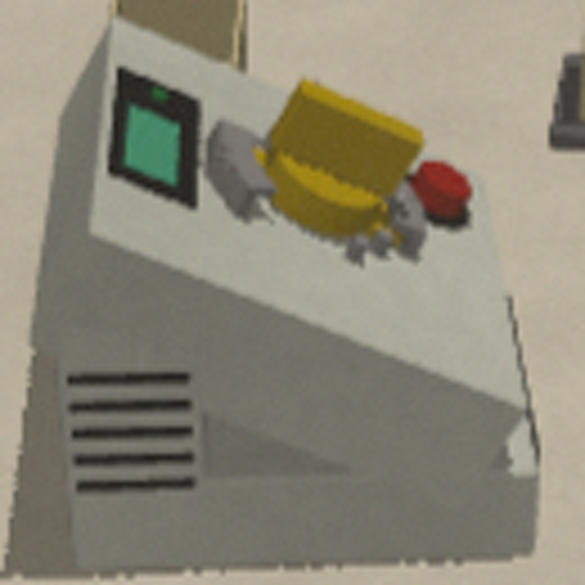

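View pics/tz_tray.png

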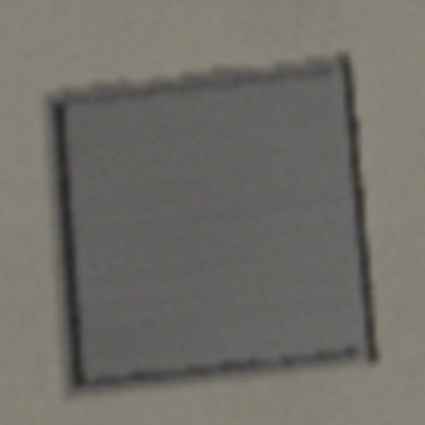

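View pics/tz_stand.png

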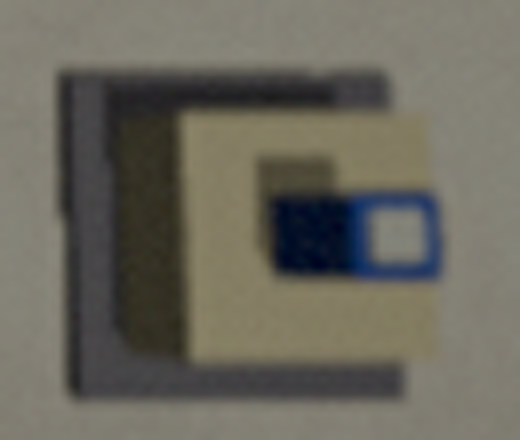

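View pics/sz_stand.png

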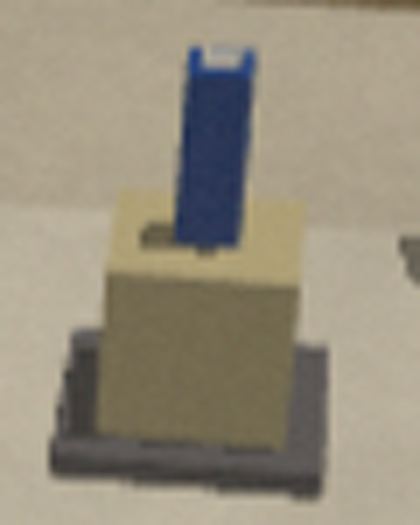

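```bash
cat > h.py <<'E'
import numpy as np,cv2
from station import calibration
from scipy.optimize import least_squares
from scipy.spatial.transform import Rotation as Ro
_c={}
def cal(n):
    if n not in _c:
        c=calibration(n);f=210/np.tan(np.radians(c["fovy"]/2))
        _c[n]=(np.array([[f,0,c["cx"]],[0,f,c["cy"]],[0,0,1.]]),c["distortion"],np.array(c["R"]),np.array(c["t"]))
    return _c[n]
def proj(n,X):
    K,d,R,t=cal(n);return cv2.projectPoints(np.atleast_2d(np.float64(X)),cv2.Rodrigues(R)[0],t,K,d)[0].reshape(-1,2)
def portR(yaw): return Ro.from_euler("z",yaw,degrees=True).as_matrix()@Ro.from_euler("y",-28,degrees=True).as_matrix()
def port(p,L): return np.array([p[0],p[1],.13])+np.atleast_2d(L)/1000@portR(p[2]).T
def ray(n,uv,z):
    K,d,R,t=cal(n);q=cv2.undistortPoints(np.float64([[uv]]),K,d).reshape(2)
    D=R.T@np.array([q[0],q[1],1]);C=-R.T@t;return C+D*(z-C[2])/D[2]
def u(X,x0,y0,k): X=np.float64(X);return (X+.5)/k-.5+np.array([x0,y0])
E
python3 - <<'E'
from h import *
T=lambda P:u(P,230,140,5);S=lambda P:u(P,205,165,4.5)
obs=[]
def a(n,L,P): obs.append((n,L,P))
a("side",(30,-7,52),S((304,82)));a("side",(-30,-7,52),S((421,137)));a("side",(30,7,52),S((297,97)))
a("side",(-66,-45,16),S((441,189)))
a("top",(-66,-45,16),T((417,452)));a("top",(-30,7,52),T((302,440)));a("top",(-30,-7,52),T((327,436)))
pan=[("side",1,-1,S((117,18))),("side",1,1,S((90,235))),("side",-1,1,S((526,408))),("side",-1,-1,S((485,185))),
("top",1,1,T((37,160))),("top",1,-1,T((453,70))),("top",-1,1,T((147,575))),("top",-1,-1,T((523,500)))]
def res(p):
    r=[proj(n,port(p,L))[0]-q for n,L,q in obs]
    r+=[proj(n,port(p,(p[3]+100*i,p[4]+93*j,0)))[0]-q for n,i,j,q in pan]
    return np.array(r)
p0=np.append(ray("top",T((290,345)),.15)[:2],[12,0,0])
s=least_squares(lambda p:res(p).ravel(),p0,x_scale=[.01,.01,1,1,1],loss="soft_l1")
print(p0,s.x.round(4));print(res(s.x).round(2))
# tray
T=lambda P:u(P,130,225,5)
for P in((48,92),(345,55),(376,360),(72,392)):print("tray",ray("top",T(P),.02))
T=lambda P:u(P,395,240,8);S=lambda P:u(P,320,130,7)
for P in((181,110),(429,113),(438,360),(187,360)):print("blk",ray("top",T(P),.08))
for P in((107,272),(300,288),(304,203),(118,190)):print("blkS",ray("side",S(P),.08))
for P in((354,193),(440,192),(442,279),(356,279)):print("hand",ray("top",T(P),.15))
for P in((190,46),(255,48),(251,73),(188,70)):print("handS",ray("side",S(P),.15))
for P in((177,243),(241,248)):print("shoulderS",ray("side",S(P),.08))
E
```

```text
[5.70659905e-01 6.32691056e-03 1.20000000e+01 0.00000000e+00
 0.00000000e+00] [ 5.80200e-01  9.40000e-03  1.22705e+01 -2.54990e+00 -1.78060e+00]
[[-1.38 -1.63]
 [-0.16 -1.86]
 [ 0.33 -1.41]
 [ 0.88 -2.59]
 [-0.67  0.97]
 [-2.08 -0.37]
 [-0.64 -0.95]
 [-0.59 -0.72]
 [-0.18 -0.59]
 [ 0.58  0.62]
 [ 0.18 -1.7 ]
 [-1.21  0.83]
 [ 0.75  0.61]
 [-2.81  0.5 ]
 [ 0.99 -1.48]]
tray [0.50309028 0.37534514 0.02      ]
tray [0.52181278 0.22791849 0.02      ]
tray [0.37363991 0.20836452 0.02      ]
tray [0.35735463 0.35654909 0.02      ]
blk [ 0.4775797  -0.28954999  0.08      ]
blk [ 0.4768982  -0.36003992  0.08      ]
blk [ 0.40722593 -0.35940834  0.08      ]
blk [ 0.40697256 -0.28868805  0.08      ]
blkS [ 0.47698917 -0.28573575  0.08      ]
blkS [ 0.40815431 -0.28464566  0.08      ]
blkS [ 0.40874047 -0.35423652  0.08      ]
blkS [ 0.47820758 -0.35396877  0.08      ]
hand [ 0.45320261 -0.3138195   0.15      ]
hand [ 0.45352757 -0.33643886  0.15      ]
hand [ 0.43075797 -0.33591899  0.15      ]
hand [ 0.4306873  -0.31338386  0.15      ]
handS [ 0.4547954  -0.33119302  0.15      ]
handS [ 0.43171487 -0.33315016  0.15      ]
handS [ 0.43219559 -0.31077728  0.15      ]
handS [ 0.45426817 -0.30979832  0.15      ]
shoulderS [ 0.45354836 -0.31312628  0.08      ]
shoulderS [ 0.43029163 -0.31291004  0.08      ]
```

```bash
cat >> h.py <<'E'
P0=[.5802,.0094,12.27]
def togo(pos,psi):
    """rows numbers from current COMMANDED approx measured pose to TCP pos & world yaw psi (tool x angle)"""
    from station import sense
    s=sense();y0=s["tool_rot"][2];a=np.radians(y0)
    X=np.array([np.cos(a),np.sin(a),0]);Z=np.array([-np.sin(a),np.cos(a),0]);d=(np.array(pos)-s["tcp_pos"])*100
    dy=-((psi-y0+180)%360-180)
    print("tx %.2f ty %.2f tz %.2f yaw %.1f | clock %.2f tcp %s rot %s w %.3f F %s"%(d@X,-d[2],d@Z,dy,s["clock"],s["tcp_pos"].round(4),s["tool_rot"].round(1),s["width"],s["ft_force"].round(1)))
E
python3 - <<'E'
from h import *
b=port(P0,(-66,-45,16))[0];print(b, port(P0,(0,0,36)))
e=b-.008*np.array([np.cos(np.radians(12.3)),np.sin(np.radians(12.3)),0])
togo(e+[0,0,.014+.06],-167.7)
togo([.219,-.504,.26],-167.7)
E
```

```text
[ 0.52548001 -0.04855284  0.11314204] [[0.56368509 0.00580823 0.16178611]]
tx -45.48 ty 0.15 tz -29.74 yaw 11.2 | clock 0.10 tcp [ 0.219  -0.5042  0.1886] rot [ -90.1    0.  -156.5] w 1.000 F [-1.1 -0.2  0.7]
tx -0.01 ty -7.14 tz -0.02 yaw 11.2 | clock 0.10 tcp [ 0.219  -0.5042  0.1886] rot [ -90.1    0.  -156.5] w 1.000 F [-1.1 -0.2  0.7]
```

Call:
{"api": "arm_command", "payload": {
  "plan": [
    {"tx": 0, "ty": -3.5, "tz": 0, "yaw": 6, "claw": 0},
    {"tx": -2, "ty": -7, "tz": -1, "yaw": 11.2, "claw": 0},
    {"tx": -5, "ty": -7, "tz": -3.5, "yaw": 11.2, "claw": 0},
    {"tx": -8.5, "ty": -7, "tz": -5.5, "yaw": 11.2, "claw": 0},
    {"tx": -12, "ty": -7, "tz": -8, "yaw": 11.2, "claw": 0},
    {"tx": -15.5, "ty": -7, "tz": -10, "yaw": 11.2, "claw": 0},
    {"tx": -19, "ty": -7, "tz": -12.5, "yaw": 11.2, "claw": 0},
    {"tx": -22.5, "ty": -7, "tz": -14.5, "yaw": 11.2, "claw": 0},
    {"tx": -26, "ty": -7, "tz": -17, "yaw": 11.2, "claw": 0},
    {"tx": -29, "ty": -7, "tz": -19, "yaw": 11.2, "claw": 0}
  ]
}}

```text
clock: 0.93
tcp_pos: [0.4101, -0.2124, 0.2591]
tool_rot: [-90.0, -0.0, -167.7]
ft_force: [0.5, -0.5, 0.2]
width: 0.323
```

```bash
python3 - <<'E'
from h import *
togo([.525-.008,-.0503,.19],-167.7)
E
```

```text
tx -13.90 ty 6.91 tz -13.56 yaw -0.0 | clock 0.93 tcp [ 0.4101 -0.2124  0.2591] rot [ -90.    -0.  -167.7] w 0.323 F [ 0.5 -0.5  0.2]
```

Call:
{"api": "arm_command", "payload": {
  "plan": [
    {"tx": -2.5, "ty": 0, "tz": -2.5, "yaw": 0, "claw": 0},
    {"tx": -5, "ty": 0, "tz": -5, "yaw": 0, "claw": 0},
    {"tx": -7.5, "ty": 1, "tz": -7.5, "yaw": 0, "claw": 0},
    {"tx": -10, "ty": 2.5, "tz": -10, "yaw": 0, "claw": 0},
    {"tx": -12, "ty": 4.5, "tz": -12, "yaw": 0, "claw": 0},
    {"tx": -13.9, "ty": 6.9, "tz": -13.6, "yaw": 0, "claw": 0},
    {"tx": -13.9, "ty": 6.9, "tz": -13.6, "yaw": 0, "claw": 0},
    {"tx": -13.9, "ty": 6.9, "tz": -13.6, "yaw": 0, "claw": 0}
  ]
}}

```text
clock: 1.6
tcp_pos: [0.5159, -0.0513, 0.1888]
tool_rot: [-90.1, -0.2, -167.6]
ft_force: [-0.7, -0.3, -0.1]
width: 0.003
```

```bash
python3 - <<'E'
from h import *
from station import *
togo([.525-.008,-.0503,.19],-167.7)
s=sense();a=np.radians(s["tool_rot"][2]);X=np.array([np.cos(a),np.sin(a),0]);Z=np.array([-np.sin(a),np.cos(a),0])
tip=s["tcp_pos"]-[0,0,.014]
for n in("side","top"):
    im=get_image(n)
    pts=[tip+X*.008*i+Z*.0125*j for i in(1,-1) for j in(1,-1)]
    q=proj(n,pts);print(n,q.round(1))
    c=q.mean(0).astype(int);x0,y0=c[0]-45,c[1]-45
    z=cv2.resize(im[y0:y0+90,x0:x0+90],None,fx=6,fy=6,interpolation=cv2.INTER_CUBIC)
    for p in q: cv2.circle(z,tuple(int(v) for v in (p-[x0,y0]+.5)*6),3,(255,0,255),-1)
    cv2.imwrite(f"pics/{n}1.png",z);print(x0,y0)
E
```

```text
tx -0.13 ty -0.12 tz -0.08 yaw 0.1 | clock 1.60 tcp [ 0.5159 -0.0513  0.1888] rot [ -90.1   -0.2 -167.6] w 0.003 F [-0.7 -0.3 -0.1]
side [[312.4 174.7]
 [313.6 180.6]
 [304.6 174.9]
 [305.6 180.8]]
264 132
top [[321.7 235.3]
 [310.  237.9]
 [320.  227.9]
 [308.3 230.4]]
269 187
```

View pics/side1.png

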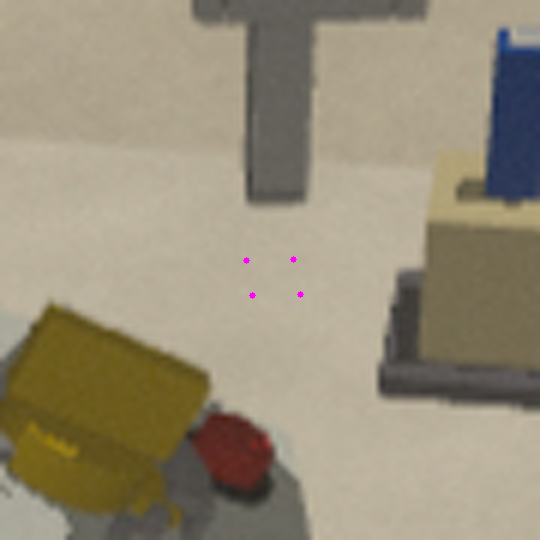

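View pics/top1.png

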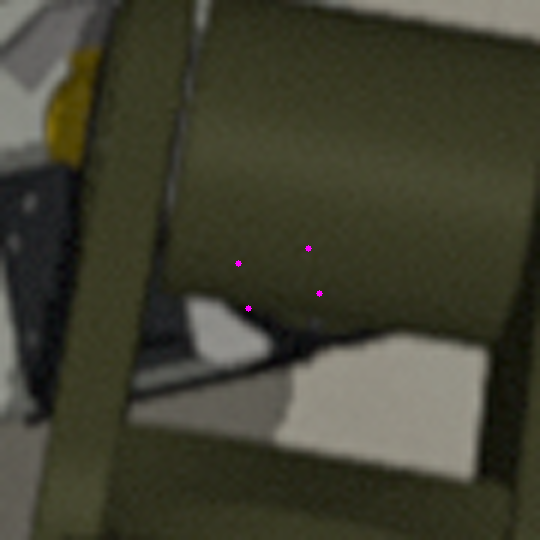

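```bash
python3 - <<'E'
from h import *
from station import *
im=cv2.imread("pics/side0.png")
tcp=np.array([.21903,-.50419,.18857]);a=np.radians(-156.52);X=np.array([np.cos(a),np.sin(a),0]);Z=np.array([-np.sin(a),np.cos(a),0])
x0,y0=400,30;z=cv2.resize(im[y0:y0+90,x0:x0+90],None,fx=6,fy=6,interpolation=cv2.INTER_CUBIC)
for i in(1,-1):
  for j in (47,59.5,-47,-59.5):
    for h,c in((14,(255,0,255)),(0,(0,255,0)),(-20,(0,0,255))):
      p=proj("side",tcp+X*.008*i+Z*j/1000-[0,0,h/1000])[0]
      cv2.circle(z,tuple(int(v) for v in (p-[x0,y0]+.5)*6),3,c,-1)
cv2.imwrite("pics/side0g.png",z)
togo([.525-.008,-.0503,.19],-167.7)
im=get_image("side");cv2.imwrite("pics/side2.png",im)
E
```

```text
tx -0.12 ty 0.08 tz -0.22 yaw -0.0 | clock 1.70 tcp [ 0.5163 -0.0527  0.1908] rot [ -90.     0.  -167.7] w 0.001 F [ 0.7 -0.2  0.2]
```

View pics/side0g.png

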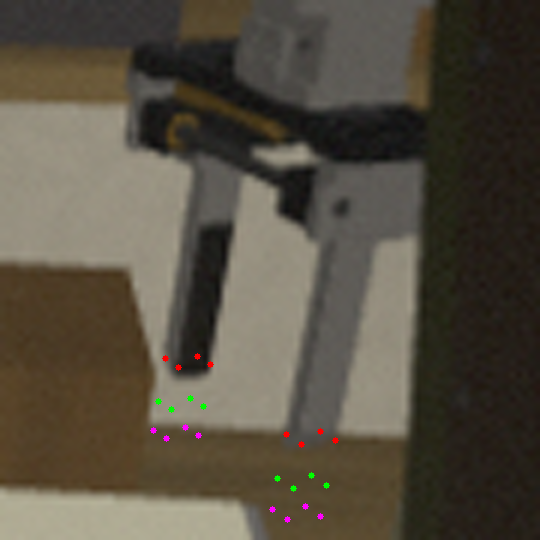

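View pics/side2.png

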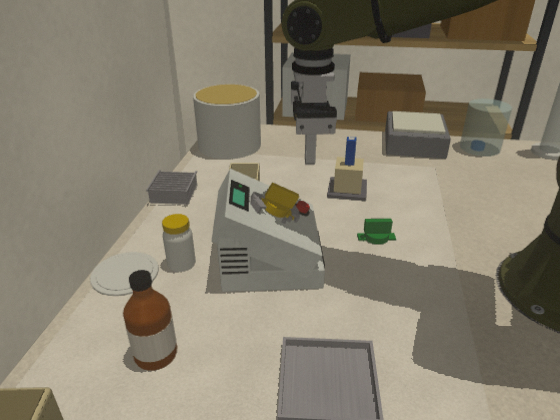

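```bash
python3 - <<'E'
from h import *
from station import *
im=cv2.imread("pics/side2.png")
s=sense();a=np.radians(s["tool_rot"][2]);X=np.array([np.cos(a),np.sin(a),0]);Z=np.array([-np.sin(a),np.cos(a),0])
x0,y0=270,90;z=cv2.resize(im[y0:y0+80,x0:x0+80],None,fx=7,fy=7,interpolation=cv2.INTER_CUBIC)
for h,c in((14,(255,0,255)),(0,(0,255,0)),(-10,(255,255,0)),(-20,(0,0,255))):
  for i in(1,-1):
   for j in (12.5,-12.5):
      p=proj("side",s["tcp_pos"]+X*.008*i+Z*j/1000-[0,0,h/1000])[0]
      cv2.circle(z,tuple(int(v) for v in (p-[x0,y0]+.5)*7),2,c,-1)
cv2.imwrite("pics/side2g.png",z)
E
```

```text
(no output)
```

View pics/side2g.png

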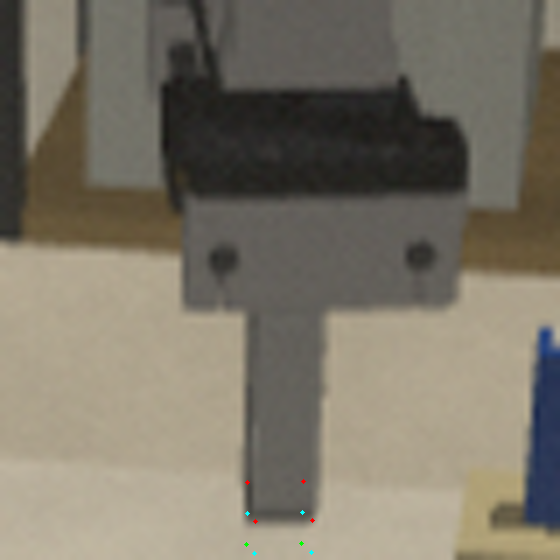

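Call:
{"api": "arm_command", "payload": {
  "plan": [
    {"tx": -0.1, "ty": 2, "tz": -0.2, "yaw": 0, "claw": 0},
    {"tx": -0.1, "ty": 4, "tz": -0.2, "yaw": 0, "claw": 0},
    {"tx": -0.1, "ty": 5.3, "tz": -0.2, "yaw": 0, "claw": 0},
    {"tx": -0.1, "ty": 5.3, "tz": -0.2, "yaw": 0, "claw": 0}
  ]
}}

```text
clock: 2.08
tcp_pos: [0.5158, -0.0508, 0.1358]
tool_rot: [-90.0, -0.1, -167.8]
ft_force: [-1.0, -0.2, -0.1]
width: 0.006
```

```bash
cat >> h.py <<'E'
def snap(n,name,x0,y0,w,h,k,dots=()):
    from station import get_image
    im=get_image(n);z=cv2.resize(im[y0:y0+h,x0:x0+w],None,fx=k,fy=k,interpolation=cv2.INTER_CUBIC)
    for p in dots: cv2.circle(z,tuple(int(v) for v in (proj(n,p)[0]-[x0,y0]+.5)*k),2,(255,0,255),-1)
    cv2.imwrite("pics/"+name,z)
E
python3 - <<'E'
from h import *
togo([.517,-.0503,.135],-167.7)
snap("side","s3.png",240,110,110,110,5)
E
```

```text
tx -0.13 ty 0.08 tz -0.02 yaw -0.1 | clock 2.08 tcp [ 0.5158 -0.0508  0.1358] rot [-9.000e+01 -1.000e-01 -1.678e+02] w 0.006 F [-1.  -0.2 -0.1]
```

View pics/s3.png

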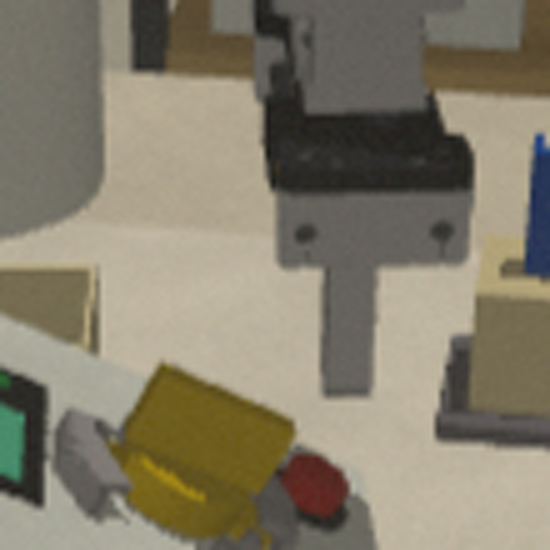

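Call:
{"api": "arm_command", "payload": {
  "plan": [
    {"tx": -0.3, "ty": 1, "tz": 0, "yaw": 0, "claw": 0},
    {"tx": -0.3, "ty": 1.6, "tz": 0, "yaw": 0, "claw": 0},
    {"tx": -0.3, "ty": 2.2, "tz": 0, "yaw": 0, "claw": 0},
    {"tx": -0.3, "ty": 2.2, "tz": 0, "yaw": 0, "claw": 0}
  ]
}}

```text
clock: 2.47
tcp_pos: [0.5194, -0.0494, 0.1141]
tool_rot: [-90.0, -0.1, -167.7]
ft_force: [1.8, -0.1, 0.4]
width: 0.003
```

```bash
python3 - <<'E'
from h import *
togo([.517,-.0503,.135],-167.7)
snap("side","s4.png",240,110,110,110,5)
snap("top","t4.png",240,150,110,110,5)
E
```

```text
tx 0.25 ty -2.09 tz 0.04 yaw -0.0 | clock 2.47 tcp [ 0.5194 -0.0494  0.1141] rot [-9.000e+01 -1.000e-01 -1.677e+02] w 0.003 F [ 1.8 -0.1  0.4]
```

View pics/s4.png

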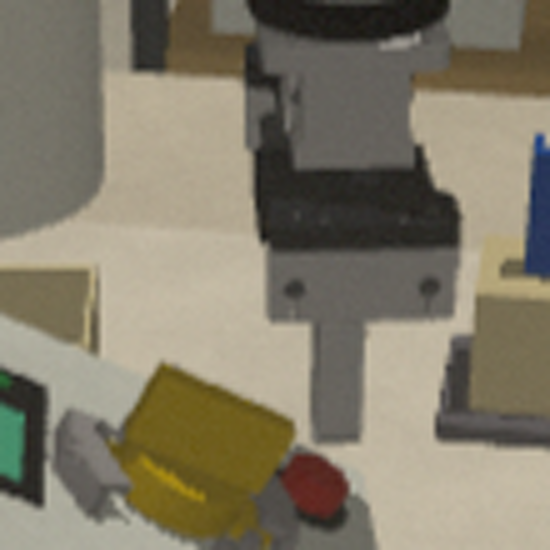

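View pics/t4.png

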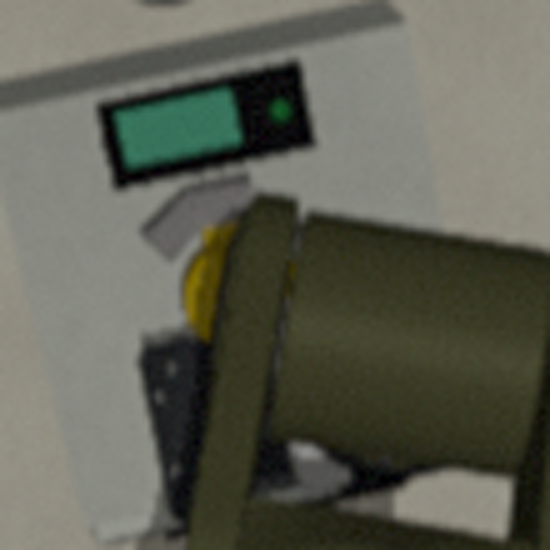

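Call:
{"api": "arm_command", "payload": {
  "plan": [
    {"tx": 0, "ty": 0.6, "tz": 0, "yaw": 0, "claw": 0},
    {"tx": 0, "ty": 1.2, "tz": 0, "yaw": 0, "claw": 0},
    {"tx": 0, "ty": 1.6, "tz": 0, "yaw": 0, "claw": 0},
    {"tx": 0, "ty": 1.6, "tz": 0, "yaw": 0, "claw": 0}
  ]
}}

```text
clock: 2.9
tcp_pos: [0.5196, -0.0493, 0.0983]
tool_rot: [-90.0, -0.0, -167.7]
ft_force: [-0.2, -0.4, 0.0]
width: 0.006
```

```bash
python3 - <<'E'
from h import *
togo([.517,-.0503,.135],-167.7)
snap("side","s5.png",240,110,110,110,5)
E
```

```text
tx 0.27 ty -3.67 tz 0.04 yaw -0.0 | clock 2.90 tcp [ 0.5196 -0.0493  0.0983] rot [ -90.    -0.  -167.7] w 0.006 F [-0.2 -0.4  0. ]
```

View pics/s5.png

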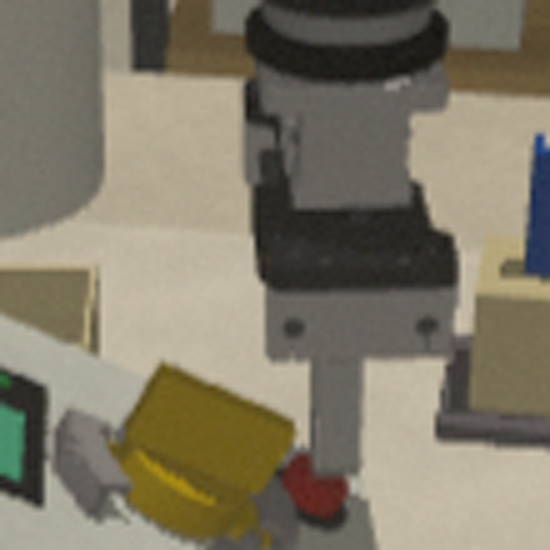

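Call:
{"api": "arm_command", "payload": {
  "plan": [
    {"tx": -0.05, "ty": 0.1, "tz": 0, "yaw": 0, "claw": 0},
    {"tx": -0.1, "ty": 0.2, "tz": 0, "yaw": 0, "claw": 0},
    {"tx": -0.15, "ty": 0.3, "tz": 0, "yaw": 0, "claw": 0},
    {"tx": -0.2, "ty": 0.4, "tz": 0, "yaw": 0, "claw": 0},
    {"tx": -0.25, "ty": 0.5, "tz": 0, "yaw": 0, "claw": 0},
    {"tx": -0.3, "ty": 0.6, "tz": 0, "yaw": 0, "claw": 0},
    {"tx": -0.35, "ty": 0.7, "tz": 0, "yaw": 0, "claw": 0},
    {"tx": -0.4, "ty": 0.8, "tz": 0, "yaw": 0, "claw": 0}
  ]
}}

```text
clock: 3.62
tcp_pos: [0.5238, -0.0485, 0.0911]
tool_rot: [-90.0, 0.0, -167.7]
ft_force: [-2.1, 0.5, 3.0]
width: 0.006
```

Call:
{"api": "arm_command", "payload": {
  "plan": [
    {"tx": -0.05, "ty": 0.09, "tz": 0, "yaw": 0, "claw": 0},
    {"tx": -0.1, "ty": 0.18, "tz": 0, "yaw": 0, "claw": 0},
    {"tx": -0.14, "ty": 0.27, "tz": 0, "yaw": 0, "claw": 0},
    {"tx": -0.19, "ty": 0.35, "tz": 0, "yaw": 0, "claw": 0},
    {"tx": -0.24, "ty": 0.44, "tz": 0, "yaw": 0, "claw": 0},
    {"tx": -0.28, "ty": 0.53, "tz": 0, "yaw": 0, "claw": 0},
    {"tx": -0.33, "ty": 0.62, "tz": 0, "yaw": 0, "claw": 0},
    {"tx": -0.38, "ty": 0.7, "tz": 0, "yaw": 0, "claw": 0}
  ]
}}

```text
clock: 4.28
tcp_pos: [0.5261, -0.0484, 0.0872]
tool_rot: [-90.0, -0.2, -167.7]
ft_force: [-39.4, -3.5, 56.6]
width: 0.005
```

```bash
python3 - <<'E'
from h import *
togo([.517,-.0503,.135],-167.7)
snap("side","s6.png",240,110,110,110,5)
E
```

```text
tx 0.93 ty -4.78 tz -0.00 yaw -0.0 | clock 4.28 tcp [ 0.5261 -0.0484  0.0872] rot [ -90.    -0.2 -167.7] w 0.005 F [-39.4  -3.5  56.6]
```

View pics/s6.png

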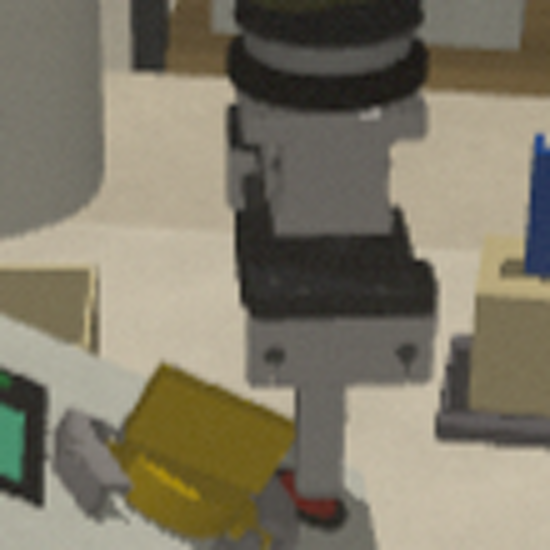

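Call:
{"api": "arm_command", "payload": {
  "plan": [
    {"tx": 0.38, "ty": -0.7, "tz": 0, "yaw": 0, "claw": 0},
    {"tx": 1, "ty": -3, "tz": 0, "yaw": 0, "claw": 0.1},
    {"tx": 1, "ty": -6, "tz": 0, "yaw": 0, "claw": 0.3},
    {"tx": 1, "ty": -9, "tz": 0, "yaw": 0, "claw": 0.4},
    {"tx": 3, "ty": -11, "tz": 0, "yaw": 0, "claw": 0.4},
    {"tx": 3, "ty": -11, "tz": 0, "yaw": 0, "claw": 0.4}
  ]
}}

```text
clock: 4.83
tcp_pos: [0.4983, -0.0546, 0.1981]
tool_rot: [-89.9, 0.3, -167.7]
ft_force: [-0.3, -0.3, 0.4]
width: 0.322
```

```bash
python3 - <<'E'
from h import *
togo([.517,-.0503,.135],-167.7)
snap("side","s7.png",240,140,90,90,6)
E
```

```text
tx -1.91 ty 6.31 tz -0.02 yaw -0.0 | clock 4.83 tcp [ 0.4983 -0.0546  0.1981] rot [ -89.9    0.3 -167.7] w 0.322 F [-0.3 -0.3  0.4]
```

View pics/s7.png

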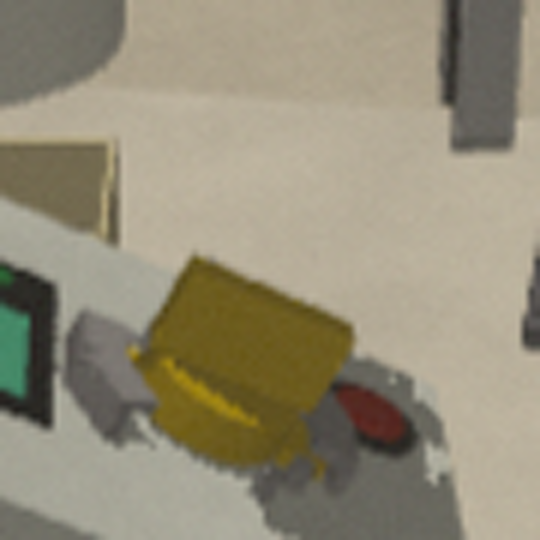

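```bash
python3 - <<'E'
from h import *
R=portR(P0[2])
for o in (.015,.018,.02,.022,.025,.028):
    L=R.T@(np.array([.5339,-.0467,.0872+o])-[P0[0],P0[1],.13])*1000;print(o,L.round(1))
togo([.5627,.0056,.25],-167.7)
E
```

```text
0.015 [-63.5 -45.    2.3]
0.018 [-62.1 -45.    4.9]
0.02 [-61.2 -45.    6.7]
0.022 [-60.2 -45.    8.5]
0.025 [-58.8 -45.   11.1]
0.028 [-57.4 -45.   13.8]
tx -7.54 ty -5.42 tz -4.50 yaw -0.0 | clock 4.88 tcp [ 0.4985 -0.0544  0.1958] rot [ -89.9    0.2 -167.7] w 0.364 F [ 0.3  0.1 -0. ]
```

Call:
{"api": "arm_command", "payload": {
  "plan": [
    {"tx": 0, "ty": -2, "tz": 0, "yaw": 0, "claw": 0.45},
    {"tx": -2, "ty": -2.5, "tz": -1.5, "yaw": 0, "claw": 0.45},
    {"tx": -5, "ty": -2.5, "tz": -3, "yaw": 0, "claw": 0.45},
    {"tx": -7.5, "ty": -2.5, "tz": -4.5, "yaw": 0, "claw": 0.45},
    {"tx": -7.5, "ty": -2.5, "tz": -4.5, "yaw": 0, "claw": 0.45},
    {"tx": -7.5, "ty": -2.5, "tz": -4.5, "yaw": 0, "claw": 0.45}
  ]
}}

```text
clock: 5.38
tcp_pos: [0.5622, 0.0068, 0.2167]
tool_rot: [-90.0, -0.2, -167.6]
ft_force: [-0.3, -0.2, 0.2]
width: 0.448
```

```bash
python3 - <<'E'
from h import *
from station import *
togo([.5628,.0056,.144],-167.7)
s=sense();a=np.radians(s["tool_rot"][2]);X=np.array([np.cos(a),np.sin(a),0]);Z=np.array([-np.sin(a),np.cos(a),0])
w=s["width"]*.047
d=[s["tcp_pos"]+[0,0,.0195]+X*.008*i+Z*j for i in(1,-1) for j in(w,-w,w+.0125,-w-.0125)]
snap("side","s8.png",235,110,100,110,5.5,d)
snap("top","t8.png",240,150,110,110,5)
E
```

```text
tx -0.04 ty 7.27 tz 0.13 yaw 0.1 | clock 5.38 tcp [0.5622 0.0068 0.2167] rot [ -90.    -0.2 -167.6] w 0.448 F [-0.3 -0.2  0.2]
```

View pics/s8.png

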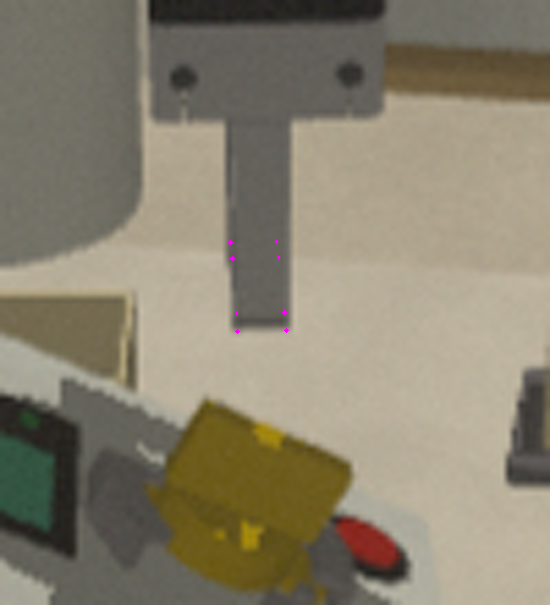

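View pics/t8.png

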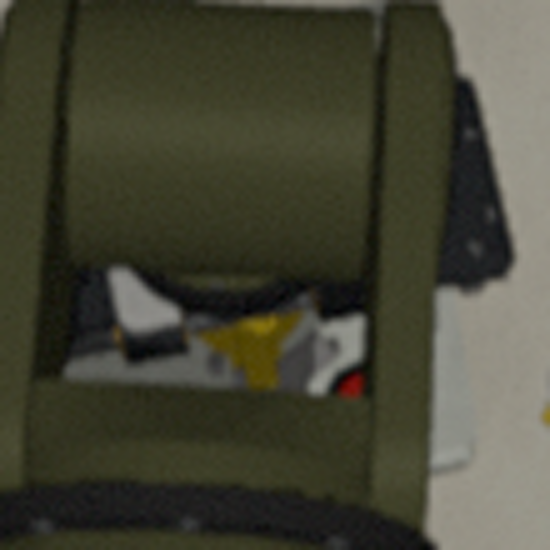

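Call:
{"api": "arm_command", "payload": {
  "plan": [
    {"tx": 0, "ty": 2.5, "tz": 0, "yaw": 0, "claw": 0.45},
    {"tx": 0, "ty": 4.5, "tz": 0, "yaw": 0, "claw": 0.45},
    {"tx": 0, "ty": 5.5, "tz": 0, "yaw": 0, "claw": 0.45},
    {"tx": 0, "ty": 6.5, "tz": 0, "yaw": 0, "claw": 0.45},
    {"tx": 0, "ty": 7.2, "tz": 0, "yaw": 0, "claw": 0.45},
    {"tx": 0, "ty": 7.2, "tz": 0, "yaw": 0, "claw": 0.45}
  ]
}}

```text
clock: 5.98
tcp_pos: [0.5614, 0.0056, 0.1462]
tool_rot: [-90.0, -0.1, -167.7]
ft_force: [0.7, -0.1, 0.0]
width: 0.449
```

```bash
python3 - <<'E'
from h import *
togo([.5628,.0056,.144],-167.7)
snap("side","s9.png",235,110,100,110,5.5)
E
```

```text
tx -0.13 ty 0.22 tz 0.03 yaw -0.0 | clock 5.98 tcp [0.5614 0.0056 0.1462] rot [-9.000e+01 -1.000e-01 -1.677e+02] w 0.449 F [ 0.7 -0.1  0. ]
```

View pics/s9.png

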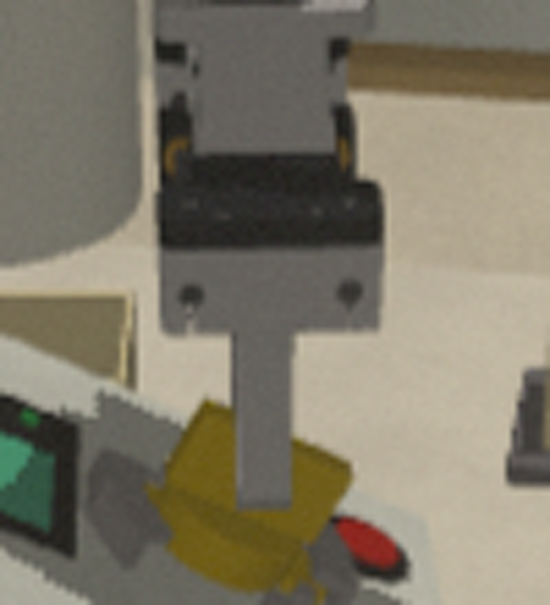

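Call:
{"api": "arm_command", "payload": {
  "plan": [
    {"tx": -0.1, "ty": 0.1, "tz": 0, "yaw": -7, "claw": 0.45},
    {"tx": -0.1, "ty": 0.2, "tz": 0, "yaw": -14, "claw": 0.45},
    {"tx": -0.1, "ty": 0.2, "tz": 0, "yaw": -21, "claw": 0.45},
    {"tx": -0.1, "ty": 0.2, "tz": 0, "yaw": -28, "claw": 0.45},
    {"tx": -0.1, "ty": 0.2, "tz": 0, "yaw": -34, "claw": 0.45},
    {"tx": -0.1, "ty": 0.2, "tz": 0, "yaw": -39, "claw": 0.45},
    {"tx": -0.1, "ty": 0.2, "tz": 0, "yaw": -44, "claw": 0.45}
  ]
}}

```text
clock: 6.62
tcp_pos: [0.5633, 0.006, 0.1463]
tool_rot: [-89.9, 0.0, -123.5]
ft_force: [0.3, -1.2, -0.4]
width: 0.452
```

Call:
{"api": "arm_command", "payload": {
  "plan": [
    {"tx": 0, "ty": 0, "tz": 0, "yaw": -4, "claw": 0.45},
    {"tx": 0, "ty": 0, "tz": 0, "yaw": -8, "claw": 0.45},
    {"tx": 0, "ty": 0, "tz": 0, "yaw": -12, "claw": 0.45},
    {"tx": 0, "ty": 0, "tz": 0, "yaw": -16, "claw": 0.45},
    {"tx": 0, "ty": 0, "tz": 0, "yaw": -20, "claw": 0.45},
    {"tx": 0, "ty": 0, "tz": 0, "yaw": -20, "claw": 0.45}
  ]
}}

```text
clock: 7.12
tcp_pos: [0.5633, 0.0058, 0.1463]
tool_rot: [-89.9, 0.0, -103.5]
ft_force: [0.1, -0.3, 0.8]
width: 0.446
```

```bash
python3 - <<'E'
from h import *
from station import *
togo([.5628,.0056,.144],-167.7);print(sense()["moment"])
snap("side","s10.png",235,130,90,90,6)
E
```

```text
tx 0.03 ty 0.23 tz -0.04 yaw 64.2 | clock 7.12 tcp [0.5633 0.0058 0.1463] rot [ -89.9    0.  -103.5] w 0.446 F [ 0.1 -0.3  0.8]
[-0.202216   -0.06961934  0.01053917]
```

View pics/s10.png

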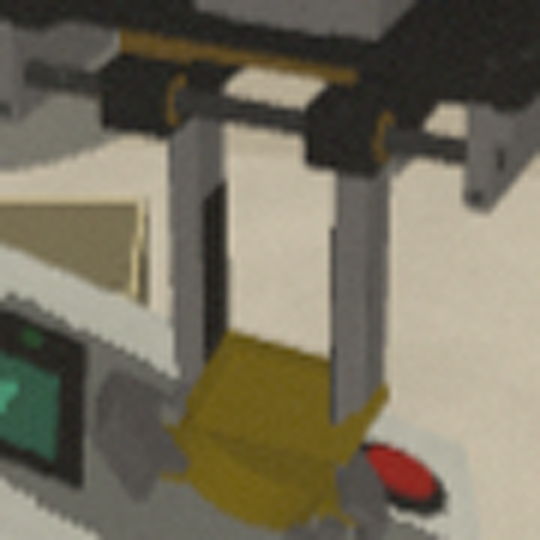

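Call:
{"api": "arm_command", "payload": {
  "plan": [
    {"tx": 0, "ty": 0.15, "tz": 0, "yaw": -2, "claw": 0.45},
    {"tx": 0, "ty": 0.3, "tz": 0, "yaw": -6, "claw": 0.45},
    {"tx": 0, "ty": 0.3, "tz": 0, "yaw": -10, "claw": 0.45},
    {"tx": 0, "ty": 0.3, "tz": 0, "yaw": -14, "claw": 0.45},
    {"tx": 0, "ty": 0.3, "tz": 0, "yaw": -18, "claw": 0.45},
    {"tx": 0, "ty": 0.3, "tz": 0, "yaw": -22, "claw": 0.45},
    {"tx": 0, "ty": 0.3, "tz": 0, "yaw": -26, "claw": 0.45},
    {"tx": 0, "ty": 0.3, "tz": 0, "yaw": -30, "claw": 0.45}
  ]
}}

```text
clock: 7.83
tcp_pos: [0.5626, 0.006, 0.1429]
tool_rot: [-90.0, 0.0, -73.7]
ft_force: [-5.5, -1.2, 4.4]
width: 0.451
```

```bash
python3 - <<'E'
from h import *
from station import *
togo([.5628,.0056,.144],-167.7);print(sense()["moment"])
snap("side","s11.png",235,130,90,90,6)
E
```

```text
tx 0.04 ty -0.11 tz 0.01 yaw 94.0 | clock 7.83 tcp [0.5626 0.006  0.1429] rot [-90.    0.  -73.7] w 0.451 F [-5.5 -1.2  4.4]
[-0.21037691  1.03296703 -0.13819414]
```

View pics/s11.png

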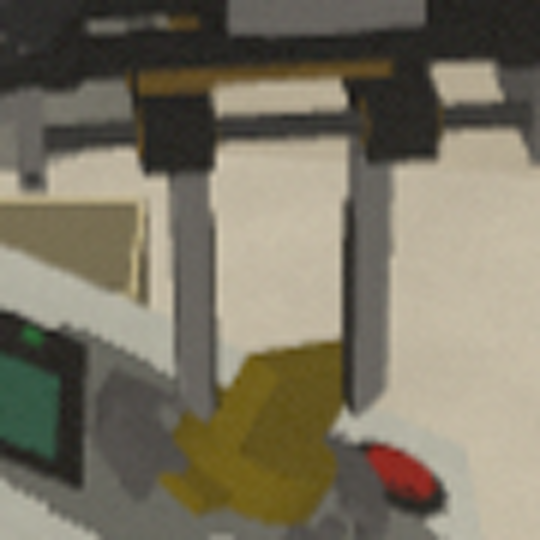

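Call:
{"api": "arm_command", "payload": {
  "plan": [
    {"tx": 0, "ty": -0.15, "tz": 0, "yaw": -4, "claw": 0.45},
    {"tx": 0, "ty": -0.15, "tz": 0, "yaw": -8, "claw": 0.45},
    {"tx": 0, "ty": -0.15, "tz": 0, "yaw": -12, "claw": 0.45},
    {"tx": 0, "ty": -0.15, "tz": 0, "yaw": -16, "claw": 0.45},
    {"tx": 0, "ty": -0.15, "tz": 0, "yaw": -20, "claw": 0.45},
    {"tx": 0, "ty": -0.15, "tz": 0, "yaw": -24, "claw": 0.45},
    {"tx": 0, "ty": -0.15, "tz": 0, "yaw": -24, "claw": 0.45}
  ]
}}

```text
clock: 8.47
tcp_pos: [0.5622, 0.0055, 0.1448]
tool_rot: [-90.1, 0.0, -49.7]
ft_force: [-10.9, -2.4, 9.3]
width: 0.453
```

```bash
python3 - <<'E'
from h import *
from station import *
togo([.5628,.0056,.144],-167.7);print(sense()["moment"])
snap("side","s12.png",235,130,90,90,6)
E
```

```text
tx 0.03 ty 0.08 tz 0.05 yaw 118.0 | clock 8.47 tcp [0.5622 0.0055 0.1448] rot [-90.1   0.  -49.7] w 0.453 F [-10.9  -2.4   9.3]
[-0.80454886  1.98480377 -0.45324594]
```

View pics/s12.png

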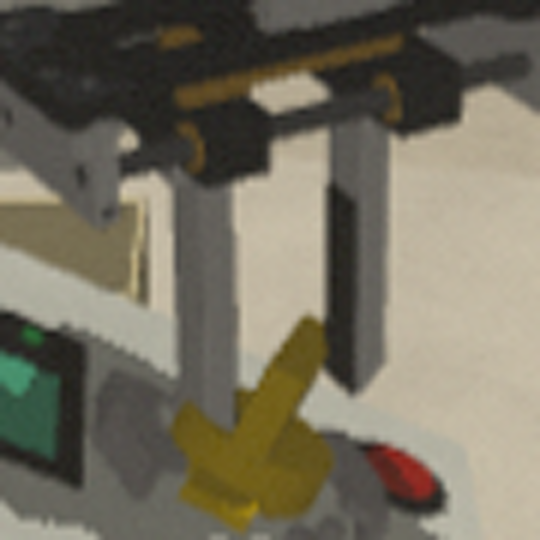

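Call:
{"api": "arm_command", "payload": {
  "plan": [
    {"tx": 0, "ty": 0, "tz": 0, "yaw": -4, "claw": 0.45},
    {"tx": 0, "ty": 0, "tz": 0, "yaw": -8, "claw": 0.45},
    {"tx": 0, "ty": 0, "tz": 0, "yaw": -12, "claw": 0.45},
    {"tx": 0, "ty": 0, "tz": 0, "yaw": -15, "claw": 0.45},
    {"tx": 0, "ty": 0, "tz": 0, "yaw": -18, "claw": 0.45},
    {"tx": 0, "ty": 0, "tz": 0, "yaw": -18, "claw": 0.45}
  ]
}}

```text
clock: 9.02
tcp_pos: [0.5628, 0.0057, 0.1453]
tool_rot: [-90.0, -0.1, -31.8]
ft_force: [-7.7, -2.0, 12.2]
width: 0.455
```

```bash
python3 - <<'E'
from h import *
from station import *
togo([.5628,.0056,.144],-167.7);print(sense()["moment"])
snap("side","s13.png",235,130,90,90,6)
E
```

```text
tx 0.00 ty 0.13 tz -0.01 yaw 135.9 | clock 9.02 tcp [0.5628 0.0057 0.1453] rot [-90.   -0.1 -31.8] w 0.455 F [-7.7 -2.  12.2]
[-0.57751504  1.37559706 -0.54603584]
```

View pics/s13.png

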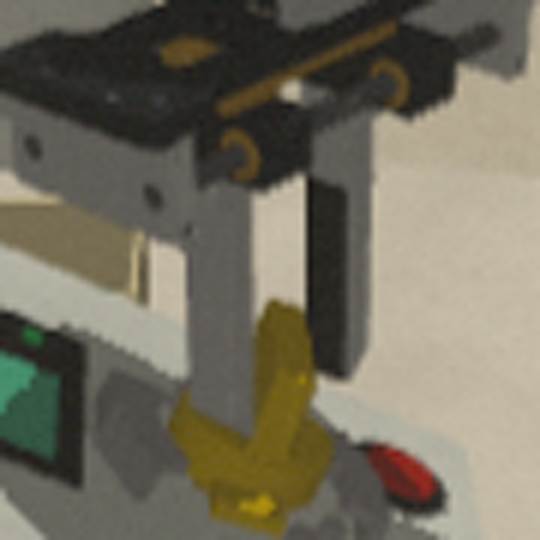

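```bash
python3 - <<'E'
from h import *
for f in(60,70,80,90,97):
    c,s=np.cos(np.radians(f)),np.sin(np.radians(f))
    q=proj("side",port(P0,[(42*c,42*s,5),(30*c,30*s,52),(-30*c,-30*s,52)]));print(f,((q-[235,130]+.5)*6).round(0).tolist())
E
```

```text
60 [[178.0, 504.0], [263.0, 380.0], [337.0, 336.0]]
70 [[197.0, 517.0], [276.0, 389.0], [324.0, 327.0]]
80 [[217.0, 529.0], [291.0, 398.0], [311.0, 319.0]]
90 [[237.0, 538.0], [305.0, 405.0], [297.0, 312.0]]
97 [[252.0, 544.0], [316.0, 409.0], [287.0, 308.0]]
```

Call:
{"api": "arm_command", "payload": {
  "plan": [
    {"tx": 0, "ty": 0, "tz": 0, "yaw": 7, "claw": 0.45},
    {"tx": 0, "ty": -1, "tz": 0, "yaw": 14, "claw": 0.5},
    {"tx": 0, "ty": -4, "tz": 0, "yaw": 14, "claw": 0.6},
    {"tx": 0, "ty": -7, "tz": 0, "yaw": 10, "claw": 0.8},
    {"tx": 0, "ty": -7, "tz": 0, "yaw": 3, "claw": 0.85},
    {"tx": 0, "ty": -7, "tz": 0, "yaw": -4, "claw": 0.85},
    {"tx": 0, "ty": -7, "tz": 0, "yaw": -11, "claw": 0.85},
    {"tx": 0, "ty": -7, "tz": 0, "yaw": -18, "claw": 0.85},
    {"tx": 0, "ty": -7, "tz": 0, "yaw": -25, "claw": 0.85},
    {"tx": 0, "ty": -7, "tz": 0, "yaw": -32, "claw": 0.85}
  ]
}}

```text
clock: 9.9
tcp_pos: [0.563, 0.0061, 0.214]
tool_rot: [-90.0, -0.0, 0.4]
ft_force: [0.1, -0.5, -0.1]
width: 0.85
```

```bash
python3 - <<'E'
from h import *
g=port(P0,(0,0,40))[0];print(g)
togo(g-[0,0,.0385-.05],12.3)
togo(g-[0,0,.0385],12.3)
snap("side","s14.png",235,130,90,90,6)
snap("top","t14.png",240,150,110,110,5)
E
```

```text
[0.5618501  0.00540914 0.1653179 ]
tx -0.11 ty 3.72 tz -0.07 yaw -11.9 | clock 9.90 tcp [0.563  0.0061 0.214 ] rot [-90.   -0.    0.4] w 0.850 F [ 0.1 -0.5 -0.1]
tx -0.11 ty 8.72 tz -0.07 yaw -11.9 | clock 9.90 tcp [0.563  0.0061 0.214 ] rot [-90.   -0.    0.4] w 0.850 F [ 0.1 -0.5 -0.1]
```

View pics/s14.png

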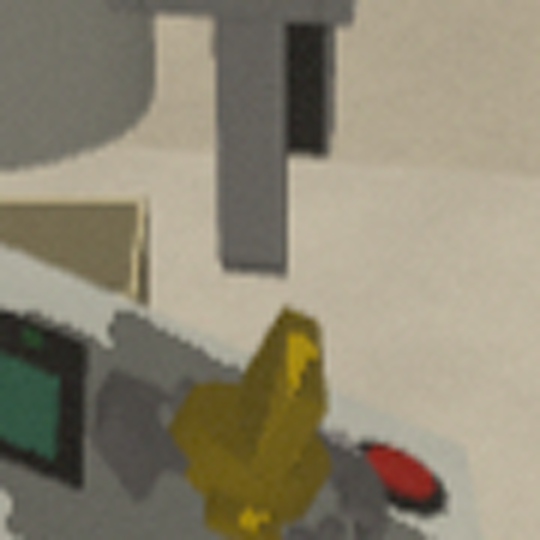

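View pics/t14.png

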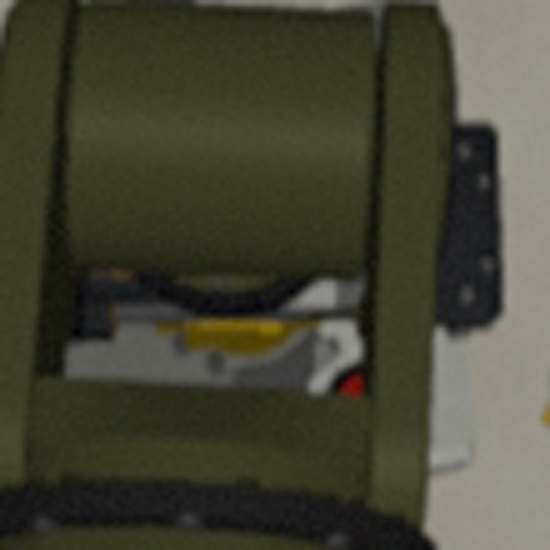

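Call:
{"api": "arm_command", "payload": {
  "plan": [
    {"tx": -0.1, "ty": 1.5, "tz": -0.05, "yaw": -6, "claw": 0.85},
    {"tx": -0.1, "ty": 3, "tz": -0.05, "yaw": -12, "claw": 0.85},
    {"tx": -0.1, "ty": 4.5, "tz": -0.05, "yaw": -12, "claw": 0.85},
    {"tx": -0.1, "ty": 6, "tz": -0.05, "yaw": -12, "claw": 0.85},
    {"tx": -0.1, "ty": 7.3, "tz": -0.05, "yaw": -12, "claw": 0.85},
    {"tx": -0.1, "ty": 8.4, "tz": -0.05, "yaw": -12, "claw": 0.85},
    {"tx": -0.1, "ty": 8.8, "tz": -0.05, "yaw": -12, "claw": 0.85},
    {"tx": -0.1, "ty": 8.8, "tz": -0.05, "yaw": -12, "claw": 0.85}
  ]
}}

```text
clock: 10.67
tcp_pos: [0.5615, 0.0056, 0.125]
tool_rot: [-90.0, 0.1, 12.1]
ft_force: [-0.3, -0.7, 0.2]
width: 0.851
```

```bash
python3 - <<'E'
from h import *
g=port(P0,(0,0,40))[0]
togo(g-[0,0,.0385],12.3)
snap("side","s15.png",235,130,90,90,6)
E
```

```text
tx 0.03 ty -0.18 tz -0.02 yaw -0.2 | clock 10.67 tcp [0.5615 0.0056 0.125 ] rot [-90.    0.1  12.1] w 0.851 F [-0.3 -0.7  0.2]
```

View pics/s15.png

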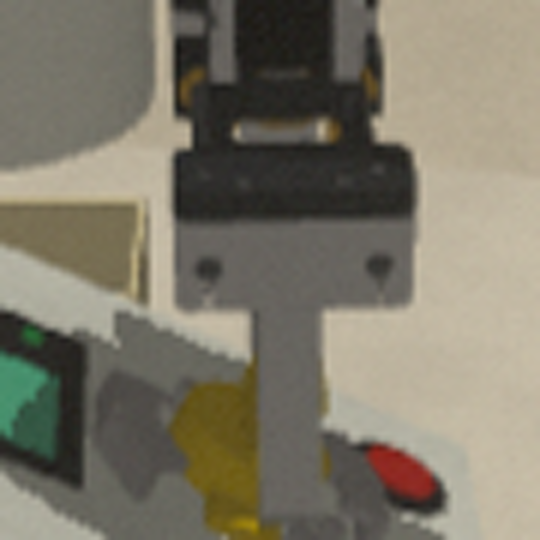

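Call:
{"api": "arm_command", "payload": {
  "plan": [
    {"tx": 0, "ty": 0, "tz": 0, "yaw": 0, "claw": 0.5},
    {"tx": 0, "ty": 0, "tz": 0, "yaw": 0, "claw": 0.5},
    {"tx": 0, "ty": 0, "tz": 0, "yaw": 0, "claw": 0.5},
    {"tx": 0, "ty": 0, "tz": 0, "yaw": 0, "claw": 0.5},
    {"tx": 0, "ty": 0, "tz": 0, "yaw": 0, "claw": 0.5},
    {"tx": 0, "ty": 0, "tz": 0, "yaw": 0, "claw": 0.5}
  ],
  "newtons": 25
}}

```text
clock: 11.22
tcp_pos: [0.5621, 0.0048, 0.1264]
tool_rot: [-90.1, -0.0, 12.2]
ft_force: [-2.4, -5.4, 4.3]
width: 0.637
```

```bash
python3 - <<'E'
from h import *
togo([.56,0,.2],12.3)
snap("side","s16.png",235,130,90,90,6)
E
```

```text
tx -0.30 ty -7.36 tz -0.43 yaw -0.1 | clock 11.22 tcp [0.5621 0.0048 0.1264] rot [-90.1  -0.   12.2] w 0.637 F [-2.4 -5.4  4.3]
```

View pics/s16.png

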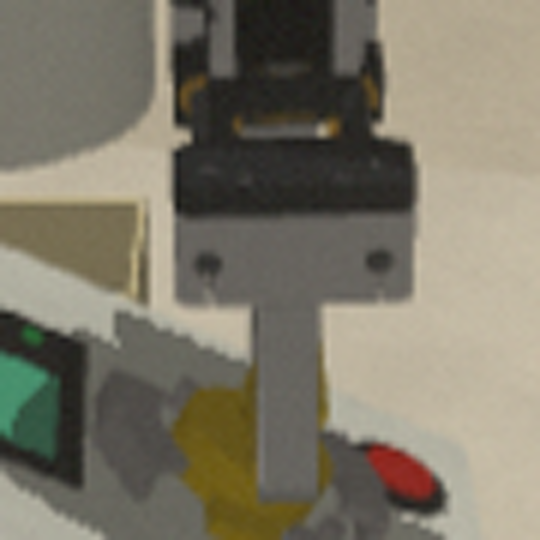

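Call:
{"api": "arm_command", "payload": {
  "plan": [
    {"tx": -0.1, "ty": -0.18, "tz": 0, "yaw": 0, "claw": 0.5},
    {"tx": -0.24, "ty": -0.44, "tz": 0, "yaw": 0, "claw": 0.5},
    {"tx": -0.38, "ty": -0.7, "tz": 0, "yaw": 0, "claw": 0.5},
    {"tx": -0.52, "ty": -0.97, "tz": 0, "yaw": 0, "claw": 0.5},
    {"tx": -0.66, "ty": -1.24, "tz": 0, "yaw": 0, "claw": 0.5},
    {"tx": -0.8, "ty": -1.5, "tz": 0, "yaw": 0, "claw": 0.5},
    {"tx": -0.94, "ty": -1.77, "tz": 0, "yaw": 0, "claw": 0.5},
    {"tx": -1.08, "ty": -2.03, "tz": 0, "yaw": 0, "claw": 0.5}
  ]
}}

```text
clock: 11.93
tcp_pos: [0.551, 0.0033, 0.1462]
tool_rot: [-90.0, 0.0, 12.3]
ft_force: [0.1, -0.4, -1.9]
width: 0.639
```

```bash
python3 - <<'E'
from h import *
togo([.56,0,.2],12.3)
snap("side","s17.png",235,130,90,90,6)
E
```

```text
tx 0.81 ty -5.38 tz -0.52 yaw -0.0 | clock 11.93 tcp [0.551  0.0033 0.1462] rot [-90.    0.   12.3] w 0.639 F [ 0.1 -0.4 -1.9]
```

View pics/s17.png

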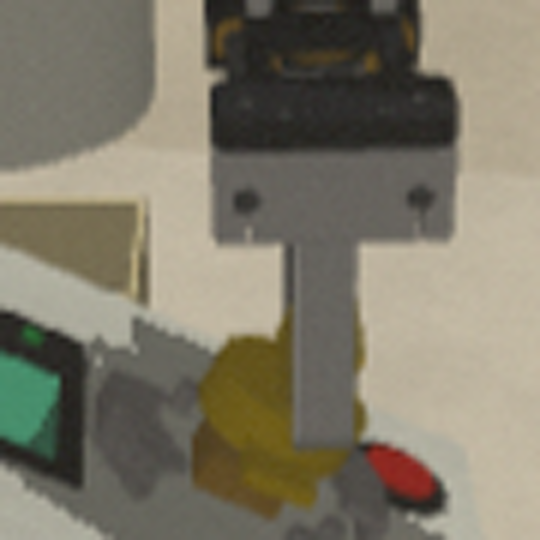

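```bash
python3 - <<'E'
from h import *
togo([.551,.0033,.23],12.3)
togo([.418,.2874,.23],12.3)
togo([.418,.2874,.04],12.3)
E
```

```text
tx -0.00 ty -8.33 tz 0.00 yaw -0.0 | clock 11.98 tcp [0.551  0.0033 0.1467] rot [-90.   -0.   12.3] w 0.633 F [-0.2 -1.1 -1.3]
tx -6.96 ty -8.33 tz 30.59 yaw -0.0 | clock 11.98 tcp [0.551  0.0033 0.1467] rot [-90.   -0.   12.3] w 0.633 F [-0.2 -1.1 -1.3]
tx -6.96 ty 10.67 tz 30.59 yaw -0.0 | clock 11.98 tcp [0.551  0.0033 0.1467] rot [-90.   -0.   12.3] w 0.633 F [-0.2 -1.1 -1.3]
```

Call:
{"api": "arm_command", "payload": {
  "plan": [
    {"tx": -0.3, "ty": -1, "tz": 0, "yaw": 0, "claw": 0.5},
    {"tx": -0.6, "ty": -2.5, "tz": 0, "yaw": 0, "claw": 0.5},
    {"tx": -1, "ty": -4, "tz": 0, "yaw": 0, "claw": 0.5},
    {"tx": -1, "ty": -6, "tz": 1, "yaw": 0, "claw": 0.5},
    {"tx": -1, "ty": -7.3, "tz": 2.5, "yaw": 0, "claw": 0.5},
    {"tx": -1.5, "ty": -8.3, "tz": 4.5, "yaw": 0, "claw": 0.5},
    {"tx": -2, "ty": -8.3, "tz": 7, "yaw": 0, "claw": 0.5},
    {"tx": -2.5, "ty": -8.3, "tz": 9.5, "yaw": 0, "claw": 0.5},
    {"tx": -3, "ty": -8.3, "tz": 12, "yaw": 0, "claw": 0.5},
    {"tx": -3.5, "ty": -8.3, "tz": 14.5, "yaw": 0, "claw": 0.5}
  ]
}}

```text
clock: 12.82
tcp_pos: [0.4854, 0.1384, 0.2297]
tool_rot: [-90.0, -0.0, 12.3]
ft_force: [0.4, 0.4, -2.0]
width: 0.632
```

```bash
python3 - <<'E'
from h import *
togo([.418,.2874,.23],12.3)
togo([.418,.2874,.06],12.3)
E
```

```text
tx -3.42 ty -0.03 tz 15.99 yaw -0.0 | clock 12.82 tcp [0.4854 0.1384 0.2297] rot [-90.   -0.   12.3] w 0.632 F [ 0.4  0.4 -2. ]
tx -3.42 ty 16.97 tz 15.99 yaw -0.0 | clock 12.82 tcp [0.4854 0.1384 0.2297] rot [-90.   -0.   12.3] w 0.632 F [ 0.4  0.4 -2. ]
```

Call:
{"api": "arm_command", "payload": {
  "plan": [
    {"tx": -0.5, "ty": 0, "tz": 2.5, "yaw": 0, "claw": 0.5},
    {"tx": -1, "ty": 0, "tz": 5, "yaw": 0, "claw": 0.5},
    {"tx": -1.5, "ty": 0, "tz": 7.5, "yaw": 0, "claw": 0.5},
    {"tx": -2, "ty": 0, "tz": 10, "yaw": 0, "claw": 0.5},
    {"tx": -2.7, "ty": 1.5, "tz": 12.5, "yaw": 0, "claw": 0.5},
    {"tx": -3.2, "ty": 3.5, "tz": 14.7, "yaw": 0, "claw": 0.5},
    {"tx": -3.4, "ty": 6, "tz": 15.6, "yaw": 0, "claw": 0.5},
    {"tx": -3.4, "ty": 9, "tz": 15.6, "yaw": 0, "claw": 0.5},
    {"tx": -3.4, "ty": 12, "tz": 15.6, "yaw": 0, "claw": 0.5},
    {"tx": -3.4, "ty": 14, "tz": 15.6, "yaw": 0, "claw": 0.5}
  ]
}}

```text
clock: 13.65
tcp_pos: [0.4188, 0.2824, 0.0871]
tool_rot: [-90.0, 0.1, 12.3]
ft_force: [0.6, 0.5, -1.4]
width: 0.632
```

```bash
python3 - <<'E'
from h import *
togo([.418,.2874,.04],12.3)
snap("side","s20.png",240,280,180,140,4)
E
```

```text
tx 0.03 ty 4.71 tz 0.50 yaw 0.0 | clock 13.65 tcp [0.4188 0.2824 0.0871] rot [-90.    0.1  12.3] w 0.632 F [ 0.6  0.5 -1.4]
```

View pics/s20.png

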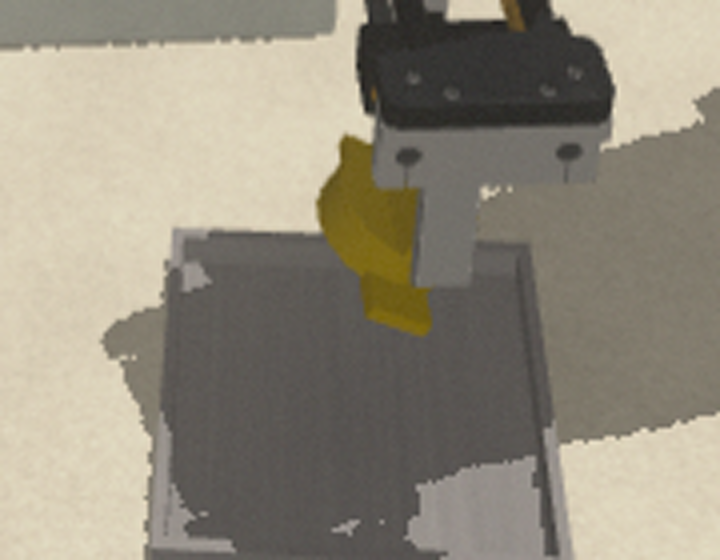

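Call:
{"api": "arm_command", "payload": {
  "plan": [
    {"tx": 0, "ty": 2, "tz": 0.3, "yaw": 0, "claw": 0.5},
    {"tx": 0, "ty": 4, "tz": 0.5, "yaw": 0, "claw": 0.5},
    {"tx": 0, "ty": 5.5, "tz": 0.5, "yaw": 0, "claw": 0.5},
    {"tx": 0, "ty": 6.2, "tz": 0.5, "yaw": 0, "claw": 0.5},
    {"tx": 0, "ty": 6.5, "tz": 0.5, "yaw": 0, "claw": 0.5},
    {"tx": 0, "ty": 6.5, "tz": 0.5, "yaw": 0, "claw": 0.5}
  ]
}}

```text
clock: 14.2
tcp_pos: [0.419, 0.2876, 0.0245]
tool_rot: [-90.0, -0.0, 12.3]
ft_force: [-1.0, 1.1, -0.7]
width: 0.639
```

Call:
{"api": "arm_command", "payload": {
  "plan": [
    {"tx": 0, "ty": 0.2, "tz": 0, "yaw": 0, "claw": 0.5},
    {"tx": 0, "ty": 0.4, "tz": 0, "yaw": 0, "claw": 0.5},
    {"tx": 0, "ty": 0.5, "tz": 0, "yaw": 0, "claw": 0.5},
    {"tx": 0, "ty": 0.6, "tz": 0, "yaw": 0, "claw": 0.5},
    {"tx": 0, "ty": 0.7, "tz": 0, "yaw": 0, "claw": 0.5}
  ]
}}

```text
clock: 14.62
tcp_pos: [0.4189, 0.2876, 0.0171]
tool_rot: [-90.0, -0.0, 12.3]
ft_force: [0.2, -0.3, -1.7]
width: 0.636
```

Call:
{"api": "arm_command", "payload": {
  "plan": [
    {"tx": 0, "ty": 0.1, "tz": 0, "yaw": 0, "claw": 0.5},
    {"tx": 0, "ty": 0.2, "tz": 0, "yaw": 0, "claw": 0.5},
    {"tx": 0, "ty": 0.3, "tz": 0, "yaw": 0, "claw": 0.5}
  ]
}}

```text
clock: 14.87
tcp_pos: [0.4187, 0.2876, 0.0139]
tool_rot: [-90.0, 0.0, 12.3]
ft_force: [0.5, 0.7, -1.6]
width: 0.636
```

```bash
python3 - <<'E'
from h import *
togo([.418,.2874,.04],12.3)
snap("side","s21.png",240,280,180,140,4)
E
```

```text
tx -0.08 ty -2.61 tz 0.00 yaw -0.0 | clock 14.87 tcp [0.4187 0.2876 0.0139] rot [-90.    0.   12.3] w 0.636 F [ 0.5  0.7 -1.6]
```

View pics/s21.png

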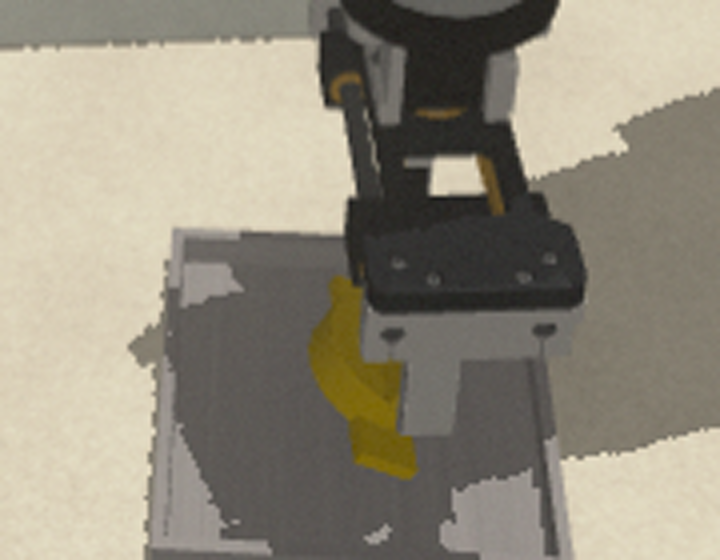

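Call:
{"api": "arm_command", "payload": {
  "plan": [
    {"tx": 0, "ty": 0.1, "tz": 0, "yaw": 0, "claw": 0.5},
    {"tx": 0, "ty": 0.2, "tz": 0, "yaw": 0, "claw": 0.5}
  ]
}}

```text
clock: 15.08
tcp_pos: [0.4188, 0.2876, 0.012]
tool_rot: [-90.0, -0.0, 12.3]
ft_force: [-0.9, -0.9, 5.0]
width: 0.635
```

Call:
{"api": "arm_command", "payload": {
  "plan": [
    {"tx": 0, "ty": 0.1, "tz": 0, "yaw": 0, "claw": 0.5},
    {"tx": 0, "ty": 0.2, "tz": 0, "yaw": 0, "claw": 0.5}
  ]
}}

```text
clock: 15.25
tcp_pos: [0.4196, 0.2879, 0.0112]
tool_rot: [-90.0, -0.1, 12.3]
ft_force: [-2.6, -4.2, 20.4]
width: 0.637
```

Call:
{"api": "arm_command", "payload": {
  "plan": [
    {"tx": 0.1, "ty": -0.15, "tz": 0, "yaw": 0, "claw": 0.5},
    {"tx": 0.33, "ty": -0.15, "tz": 0, "yaw": 0, "claw": 0.5},
    {"tx": 0.5, "ty": -0.12, "tz": 0, "yaw": 0, "claw": 0.5},
    {"tx": 0.65, "ty": -0.08, "tz": 0, "yaw": 0, "claw": 0.5},
    {"tx": 0.82, "ty": -0.03, "tz": 0, "yaw": 0, "claw": 0.5},
    {"tx": 0.97, "ty": 0.02, "tz": 0, "yaw": 0, "claw": 0.5}
  ],
  "newtons": 12
}}

```text
clock: 15.75
tcp_pos: [0.4284, 0.2897, 0.0097]
tool_rot: [-90.0, 0.0, 12.3]
ft_force: [-2.7, 0.8, 3.3]
width: 0.637
```

```bash
python3 - <<'E'
from h import *
togo([.418,.2874,.04],12.3)
snap("side","s22.png",240,280,180,140,4)
E
```

```text
tx -1.06 ty -3.03 tz -0.00 yaw -0.0 | clock 15.75 tcp [0.4284 0.2897 0.0097] rot [-90.    0.   12.3] w 0.637 F [-2.7  0.8  3.3]
```

View pics/s22.png

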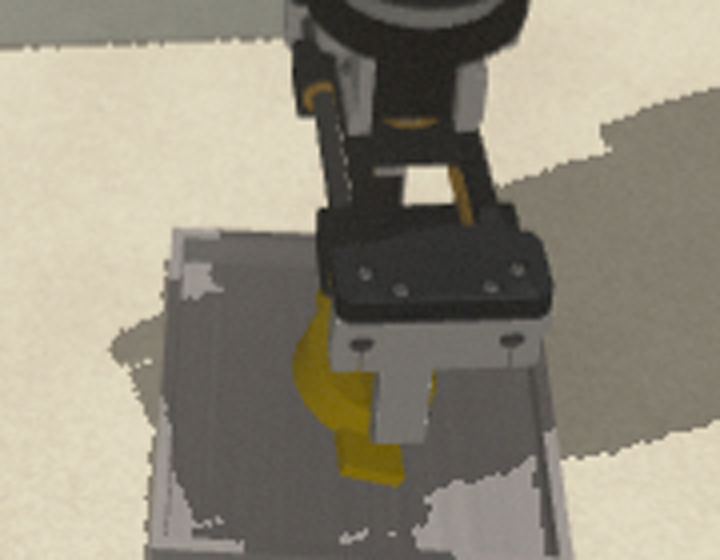

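Call:
{"api": "arm_command", "payload": {
  "plan": [
    {"tx": 0.16, "ty": 0.05, "tz": 0, "yaw": 0, "claw": 0.5},
    {"tx": 0.31, "ty": 0.11, "tz": 0, "yaw": 0, "claw": 0.5},
    {"tx": 0.46, "ty": 0.18, "tz": 0, "yaw": 0, "claw": 0.5},
    {"tx": 0.61, "ty": 0.25, "tz": 0, "yaw": 0, "claw": 0.5},
    {"tx": 0.76, "ty": 0.33, "tz": 0, "yaw": 0, "claw": 0.5},
    {"tx": 0.9, "ty": 0.41, "tz": 0, "yaw": 0, "claw": 0.5},
    {"tx": 1.05, "ty": 0.5, "tz": 0, "yaw": 0, "claw": 0.5},
    {"tx": 1.18, "ty": 0.57, "tz": 0, "yaw": 0, "claw": 0.5}
  ]
}}

```text
clock: 16.47
tcp_pos: [0.4399, 0.2922, 0.0039]
tool_rot: [-90.0, 0.0, 12.3]
ft_force: [-1.7, 0.3, 2.4]
width: 0.642
```

```bash
python3 - <<'E'
from h import *
togo([.418,.2874,.04],12.3)
snap("side","s23.png",240,280,180,140,4)
E
```

```text
tx -2.24 ty -3.61 tz -0.00 yaw -0.0 | clock 16.47 tcp [0.4399 0.2922 0.0039] rot [-90.    0.   12.3] w 0.642 F [-1.7  0.3  2.4]
```

View pics/s23.png

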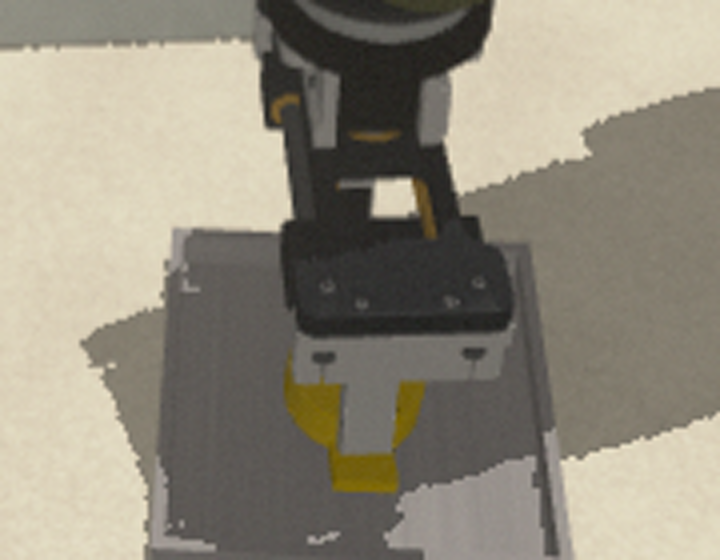

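Call:
{"api": "arm_command", "payload": {
  "plan": [
    {"tx": 0.12, "ty": 0.08, "tz": 0, "yaw": 0, "claw": 0.5},
    {"tx": 0.2, "ty": 0.16, "tz": 0, "yaw": 0, "claw": 0.5},
    {"tx": 0.2, "ty": 0.2, "tz": 0, "yaw": 0, "claw": 0.5}
  ],
  "newtons": 4
}}

```text
clock: 16.77
tcp_pos: [0.4422, 0.2927, 0.0021]
tool_rot: [-90.0, -0.1, 12.3]
ft_force: [2.0, 0.3, 2.7]
width: 0.64
```

```bash
python3 - <<'E'
from h import *
togo([.418,.2874,.04],12.3)
snap("side","s24.png",240,280,180,140,4)
E
```

```text
tx -2.48 ty -3.79 tz -0.00 yaw -0.0 | clock 16.77 tcp [0.4422 0.2927 0.0021] rot [-90.   -0.1  12.3] w 0.640 F [2.  0.3 2.7]
```

View pics/s24.png

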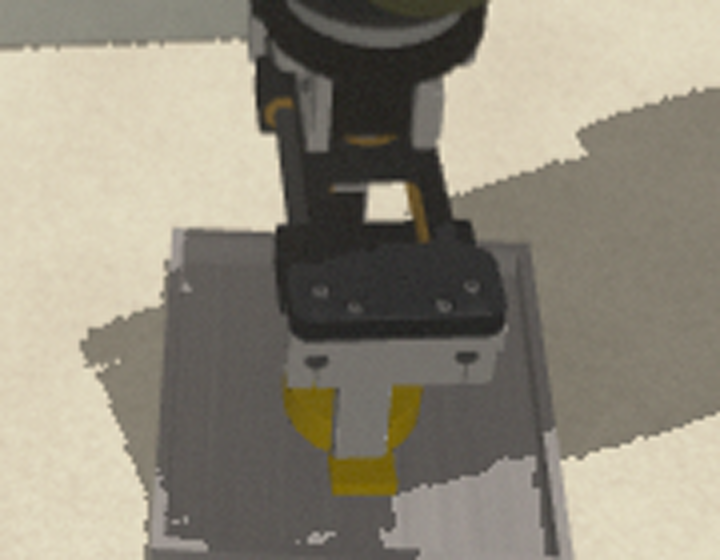

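Call:
{"api": "arm_command", "payload": {
  "plan": [
    {"tx": 0, "ty": 0, "tz": 0, "yaw": 0, "claw": 0.68},
    {"tx": 0, "ty": 0, "tz": 0, "yaw": 0, "claw": 0.72},
    {"tx": 0, "ty": 0, "tz": 0, "yaw": 0, "claw": 0.78},
    {"tx": 0, "ty": -0.5, "tz": 0, "yaw": 0, "claw": 0.78},
    {"tx": 0, "ty": -2, "tz": 0, "yaw": 0, "claw": 0.78},
    {"tx": 0, "ty": -5, "tz": 0, "yaw": 0, "claw": 0.78},
    {"tx": 0, "ty": -9, "tz": 0, "yaw": 0, "claw": 0.7},
    {"tx": 0, "ty": -13, "tz": 0, "yaw": 0, "claw": 0.6},
    {"tx": 0, "ty": -17, "tz": 0, "yaw": 0, "claw": 0.5},
    {"tx": 0, "ty": -21, "tz": 0, "yaw": 0, "claw": 0.5}
  ]
}}

```text
clock: 17.65
tcp_pos: [0.4412, 0.2923, 0.2146]
tool_rot: [-90.0, -0.0, 12.3]
ft_force: [0.5, -1.2, 0.2]
width: 0.533
```

```bash
python3 - <<'E'
from h import *
togo([.4424,-.322,.26],0)
snap("side","s25.png",200,140,200,280,2.1)
E
```

```text
tx -12.95 ty -4.54 tz -60.05 yaw 12.3 | clock 17.65 tcp [0.4412 0.2923 0.2146] rot [-90.   -0.   12.3] w 0.533 F [ 0.5 -1.2  0.2]
```

View pics/s25.png

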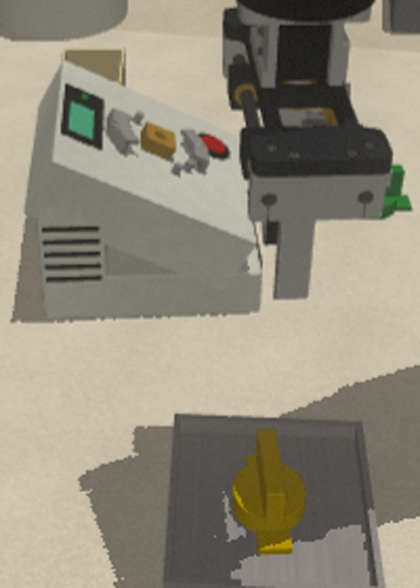

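Call:
{"api": "arm_command", "payload": {
  "plan": [
    {"tx": -0.5, "ty": -0.5, "tz": -2, "yaw": 0, "claw": 0.6},
    {"tx": -1.3, "ty": -1, "tz": -6, "yaw": 1.2, "claw": 0.6},
    {"tx": -2.2, "ty": -1, "tz": -10, "yaw": 2.4, "claw": 0.6},
    {"tx": -3, "ty": -1, "tz": -14, "yaw": 3.6, "claw": 0.6},
    {"tx": -3.9, "ty": -1, "tz": -18, "yaw": 4.8, "claw": 0.6},
    {"tx": -4.8, "ty": -1, "tz": -22, "yaw": 6, "claw": 0.6},
    {"tx": -5.6, "ty": -1, "tz": -26, "yaw": 7.2, "claw": 0.6},
    {"tx": -6.5, "ty": -1, "tz": -30, "yaw": 8.4, "claw": 0.6},
    {"tx": -7.3, "ty": -1, "tz": -34, "yaw": 9.6, "claw": 0.6},
    {"tx": -8.2, "ty": -1, "tz": -38, "yaw": 10.8, "claw": 0.6}
  ]
}}

```text
clock: 18.53
tcp_pos: [0.4419, -0.0981, 0.2224]
tool_rot: [-90.0, -0.0, 1.4]
ft_force: [1.2, 1.2, 0.3]
width: 0.605
```

```bash
python3 - <<'E'
from h import *
togo([.4425,-.3225,.19],0)
E
```

```text
tx -0.49 ty 3.24 tz -22.43 yaw 1.4 | clock 18.53 tcp [ 0.4419 -0.0981  0.2224] rot [-90.   -0.    1.4] w 0.605 F [1.2 1.2 0.3]
```

Call:
{"api": "arm_command", "payload": {
  "plan": [
    {"tx": -0.1, "ty": 0, "tz": -3.5, "yaw": 1.4, "claw": 0.6},
    {"tx": -0.2, "ty": 0, "tz": -7.5, "yaw": 1.4, "claw": 0.6},
    {"tx": -0.3, "ty": 0, "tz": -11.5, "yaw": 1.4, "claw": 0.6},
    {"tx": -0.4, "ty": 0, "tz": -15.5, "yaw": 1.4, "claw": 0.6},
    {"tx": -0.45, "ty": 1, "tz": -19, "yaw": 1.4, "claw": 0.6},
    {"tx": -0.5, "ty": 2.5, "tz": -21.5, "yaw": 1.4, "claw": 0.6},
    {"tx": -0.5, "ty": 3.2, "tz": -22.1, "yaw": 1.4, "claw": 0.6},
    {"tx": -0.5, "ty": 3.2, "tz": -22.1, "yaw": 1.4, "claw": 0.6}
  ]
}}

```text
clock: 19.2
tcp_pos: [0.4421, -0.3178, 0.1881]
tool_rot: [-89.9, 0.2, -0.0]
ft_force: [-0.3, 0.9, -1.3]
width: 0.598
```

```bash
python3 - <<'E'
from h import *
togo([.4425,-.3225,.0865],0)
snap("side","s26.png",300,90,90,120,5)
snap("top","t26.png",230,120,240,190,3)
E
```

```text
tx 0.04 ty 10.16 tz -0.47 yaw -0.0 | clock 19.20 tcp [ 0.4421 -0.3178  0.1881] rot [-89.9   0.2  -0. ] w 0.598 F [-0.3  0.9 -1.3]
```

View pics/s26.png

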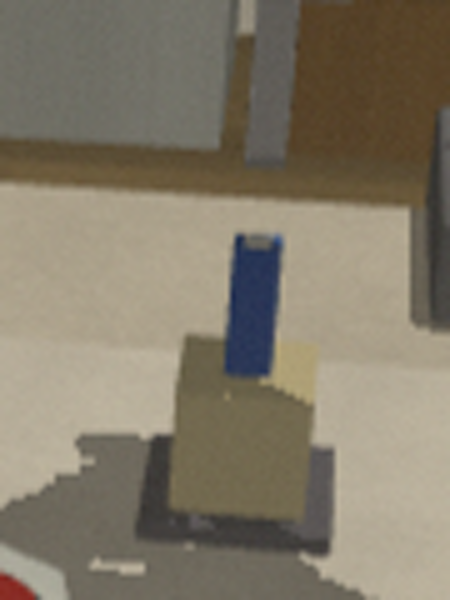

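View pics/t26.png

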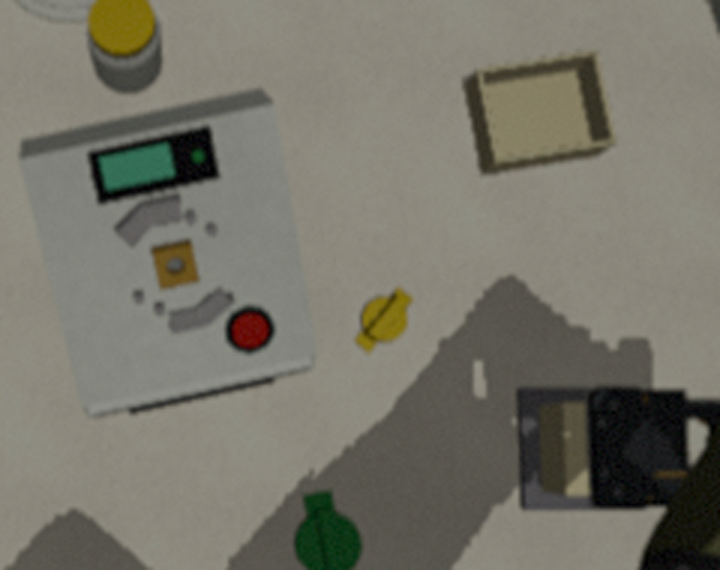

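Call:
{"api": "arm_command", "payload": {
  "plan": [
    {"tx": 0, "ty": 2, "tz": -0.3, "yaw": 0, "claw": 0.6},
    {"tx": 0, "ty": 4.5, "tz": -0.3, "yaw": 0, "claw": 0.6},
    {"tx": 0, "ty": 7, "tz": -0.3, "yaw": 0, "claw": 0.6},
    {"tx": 0, "ty": 9, "tz": -0.3, "yaw": 0, "claw": 0.6},
    {"tx": 0, "ty": 10.1, "tz": -0.3, "yaw": 0, "claw": 0.6},
    {"tx": 0, "ty": 10.1, "tz": -0.3, "yaw": 0, "claw": 0.6},
    {"tx": 0, "ty": 10.1, "tz": -0.3, "yaw": 0, "claw": 0.6}
  ]
}}

```text
clock: 19.88
tcp_pos: [0.4437, -0.3198, 0.0902]
tool_rot: [-90.0, -0.0, 0.1]
ft_force: [-0.1, -0.4, 0.4]
width: 0.598
```

```bash
python3 - <<'E'
from h import *
togo([.4425,-.3225,.0865],0)
snap("side","s27.png",300,90,90,120,5)
T=lambda P:u(P,230,120,3)
im=cv2.imread("pics/t26.png")
hsv=cv2.cvtColor(im,cv2.COLOR_BGR2HSV)
m=cv2.inRange(hsv,(8,90,80),(25,255,255))[225:305,135:215]
M=cv2.moments(m,True);c=(135+M["m10"]/M["m00"],225+M["m01"]/M["m00"]);print(c,M["m00"],T(c),proj("top",port(P0,(0,0,14))))
cc=port(P0,(0,0,14))[0];print(cc,ray("top",T(c),cc[2]))
# side collar
s=cv2.imread("pics/s25.png");k=2.1
print([u(p,200,140,k) for p in ((158,139),)],proj("side",port(P0,[(15,15,14),(15,-15,14),(-15,15,14),(-15,-15,14)])))
E
```

```text
tx -0.12 ty 0.37 tz -0.27 yaw 0.1 | clock 19.88 tcp [ 0.4437 -0.3198  0.0902] rot [-90.   -0.    0.1] w 0.598 F [-0.1 -0.4  0.4]
(175.1623475609756, 265.3940548780488) 1312.0 [288.05411585 208.13135163] [[286.88440825 207.6848807 ]]
[0.57377754 0.0080032  0.14236127] [0.57279364 0.00544498 0.14236127]
[array([274.97619048, 205.92857143])] [[268.95799274 205.17920854]
 [268.69799882 197.24898586]
 [282.65829015 210.99899683]
 [282.03050341 202.97945269]]
```

View pics/s27.png

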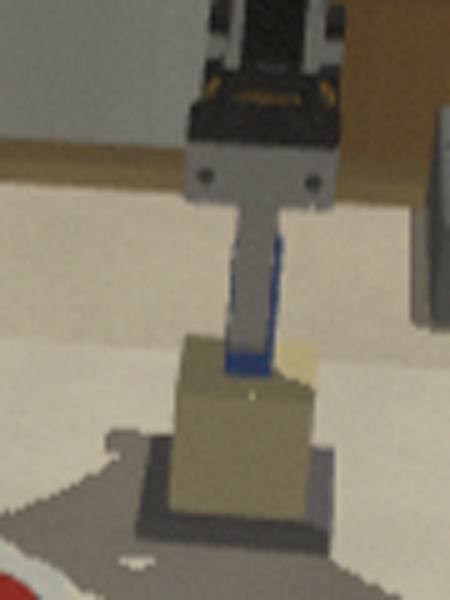

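Call:
{"api": "arm_command", "payload": {
  "plan": [
    {"tx": 0, "ty": 0, "tz": -0.2, "yaw": 0, "claw": 0.4},
    {"tx": 0, "ty": 0, "tz": -0.2, "yaw": 0, "claw": 0.2},
    {"tx": 0, "ty": 0, "tz": -0.2, "yaw": 0, "claw": 0.15},
    {"tx": 0, "ty": 0, "tz": -0.2, "yaw": 0, "claw": 0.15},
    {"tx": 0, "ty": 0, "tz": -0.2, "yaw": 0, "claw": 0.15},
    {"tx": 0, "ty": 0, "tz": -0.2, "yaw": 0, "claw": 0.15}
  ],
  "newtons": 20
}}

```text
clock: 20.43
tcp_pos: [0.4432, -0.3224, 0.0893]
tool_rot: [-90.0, -0.0, 0.1]
ft_force: [0.5, -0.9, 1.0]
width: 0.256
```

```bash
python3 - <<'E'
from h import *
togo([.4425,-.3225,.0865],0)
E
```

```text
tx -0.07 ty 0.28 tz -0.01 yaw 0.1 | clock 20.43 tcp [ 0.4432 -0.3224  0.0893] rot [-90.   -0.    0.1] w 0.256 F [ 0.5 -0.9  1. ]
```

Call:
{"api": "arm_command", "payload": {
  "plan": [
    {"tx": 0, "ty": -0.8, "tz": 0, "yaw": 0, "claw": 0.15},
    {"tx": 0, "ty": -1.8, "tz": 0, "yaw": 0, "claw": 0.15},
    {"tx": 0, "ty": -2.8, "tz": 0, "yaw": 0, "claw": 0.15},
    {"tx": 0, "ty": -3.8, "tz": 0, "yaw": 0, "claw": 0.15},
    {"tx": 0, "ty": -4.8, "tz": 0, "yaw": 0, "claw": 0.15},
    {"tx": 0, "ty": -5.3, "tz": 0, "yaw": 0, "claw": 0.15},
    {"tx": 0, "ty": -5.3, "tz": 0, "yaw": 0, "claw": 0.15}
  ]
}}

```text
clock: 21.02
tcp_pos: [0.4436, -0.3226, 0.1437]
tool_rot: [-90.1, -0.1, 0.1]
ft_force: [0.6, -0.5, -2.0]
width: 0.251
```

```bash
python3 - <<'E'
from h import *
togo([.4425,-.3225,.1423],0)
snap("side","s28.png",300,70,90,130,4.5)
E
```

```text
tx -0.11 ty 0.14 tz 0.01 yaw 0.1 | clock 21.02 tcp [ 0.4436 -0.3226  0.1437] rot [-90.1  -0.1   0.1] w 0.251 F [ 0.6 -0.5 -2. ]
```

View pics/s28.png

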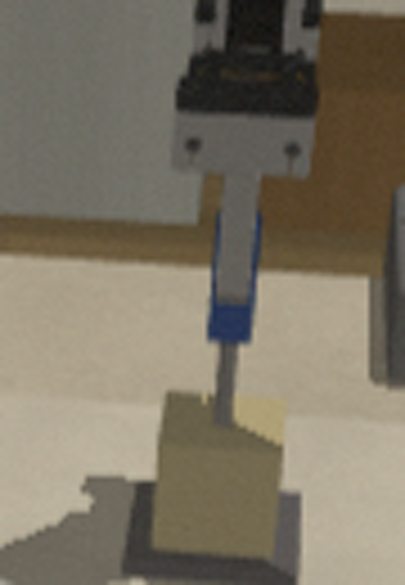

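Call:
{"api": "arm_command", "payload": {
  "plan": [
    {"tx": -0.8, "ty": 0.05, "tz": 0, "yaw": 0, "claw": 0.15},
    {"tx": -1.55, "ty": 0.15, "tz": 0, "yaw": 0, "claw": 0.15},
    {"tx": -2.15, "ty": 0.25, "tz": 0, "yaw": 0, "claw": 0.15},
    {"tx": -2.75, "ty": 0.4, "tz": 0, "yaw": 0, "claw": 0.15},
    {"tx": -3.3, "ty": 0.6, "tz": 0, "yaw": 0, "claw": 0.15},
    {"tx": -3.9, "ty": 0.85, "tz": 0, "yaw": 0, "claw": 0.15},
    {"tx": -4.4, "ty": 1.1, "tz": 0, "yaw": 0, "claw": 0.15},
    {"tx": -4.95, "ty": 1.4, "tz": 0, "yaw": 0, "claw": 0.15},
    {"tx": -4.95, "ty": 1.4, "tz": 0, "yaw": 0, "claw": 0.15}
  ]
}}

```text
clock: 21.82
tcp_pos: [0.3925, -0.3222, 0.1273]
tool_rot: [-90.0, 0.1, 0.0]
ft_force: [0.8, -3.3, -0.8]
width: 0.258
```

```bash
python3 - <<'E'
from h import *
togo([.4425,-.3225,.1423],0)
snap("side","s29.png",300,70,100,130,4.5)
E
```

```text
tx 5.00 ty -1.50 tz -0.03 yaw 0.0 | clock 21.82 tcp [ 0.3925 -0.3222  0.1273] rot [-90.    0.1   0. ] w 0.258 F [ 0.8 -3.3 -0.8]
```

View pics/s29.png

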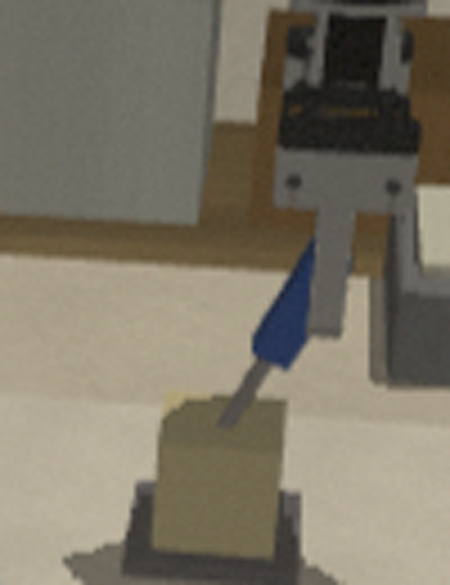

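Call:
{"api": "arm_command", "payload": {
  "plan": [
    {"tx": -0.2, "ty": -0.4, "tz": 0, "yaw": 0, "claw": 0.15},
    {"tx": -0.5, "ty": -1, "tz": 0, "yaw": 0, "claw": 0.15},
    {"tx": -0.9, "ty": -1.8, "tz": 0, "yaw": 0, "claw": 0.15},
    {"tx": -1.3, "ty": -3, "tz": 0, "yaw": 0, "claw": 0.15},
    {"tx": -1.3, "ty": -5, "tz": 0, "yaw": 0, "claw": 0.15},
    {"tx": -1.3, "ty": -7, "tz": 0, "yaw": 0, "claw": 0.15},
    {"tx": -1.3, "ty": -8.5, "tz": 0, "yaw": 0, "claw": 0.15},
    {"tx": -1.3, "ty": -9, "tz": 0, "yaw": 0, "claw": 0.15}
  ]
}}

```text
clock: 22.53
tcp_pos: [0.3807, -0.3225, 0.2209]
tool_rot: [-90.1, -0.1, 0.1]
ft_force: [0.6, 0.8, -1.5]
width: 0.253
```

```bash
python3 - <<'E'
from h import *
togo([.4425,-.3225,.1423],0)
snap("side","s30.png",310,20,90,130,4.5)
E
```

```text
tx 6.18 ty 7.86 tz -0.01 yaw 0.1 | clock 22.53 tcp [ 0.3807 -0.3225  0.2209] rot [-90.1  -0.1   0.1] w 0.253 F [ 0.6  0.8 -1.5]
```

View pics/s30.png

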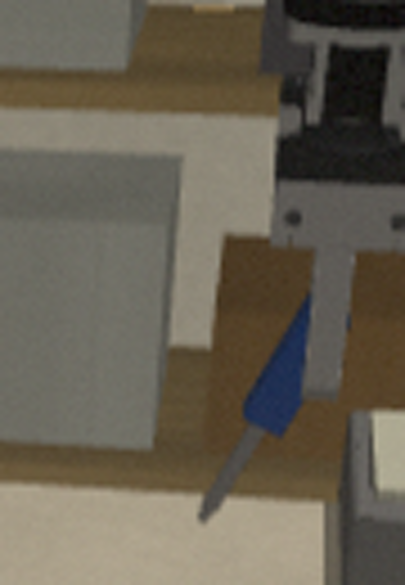

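```bash
python3 - <<'E'
from h import *
g=np.array([.3807,-.3225,.2209+.0385])
U=lambda P:u(P,310,20,4.5)
print(U((202,520)),U((262,427)))
for th in (26,28,30,32,34):
    v=np.array([np.sin(np.radians(th)),0,-np.cos(np.radians(th))])
    print(th,proj("side",[g+v*.1128,g+v*.0478]).round(1).tolist())
E
```

```text
[354.5        135.16666667] [367.83333333 114.5       ]
26 [[356.7, 135.2], [370.7, 113.4]]
28 [[355.4, 134.4], [370.1, 113.1]]
30 [[354.0, 133.6], [369.5, 112.7]]
32 [[352.7, 132.8], [368.9, 112.3]]
34 [[351.4, 131.9], [368.4, 111.9]]
```

```bash
python3 - <<'E'
from h import *
snap("side","s31.png",250,185,45,40,14)
snap("top","t31.png",265,185,45,42,14)
E
```

```text
(no output)
```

View pics/s31.png

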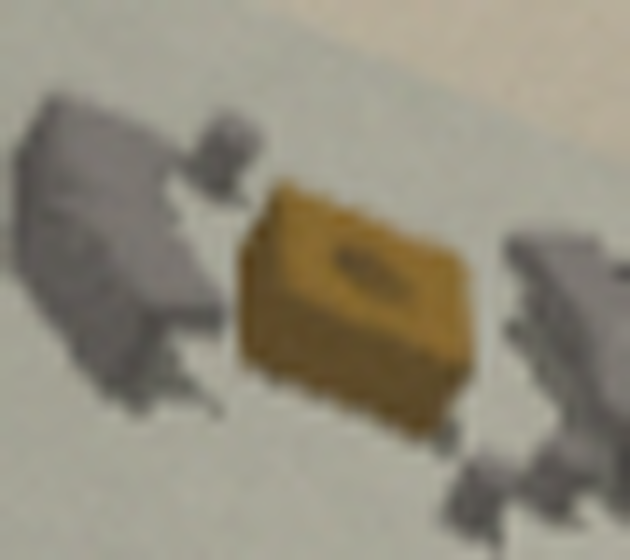

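View pics/t31.png

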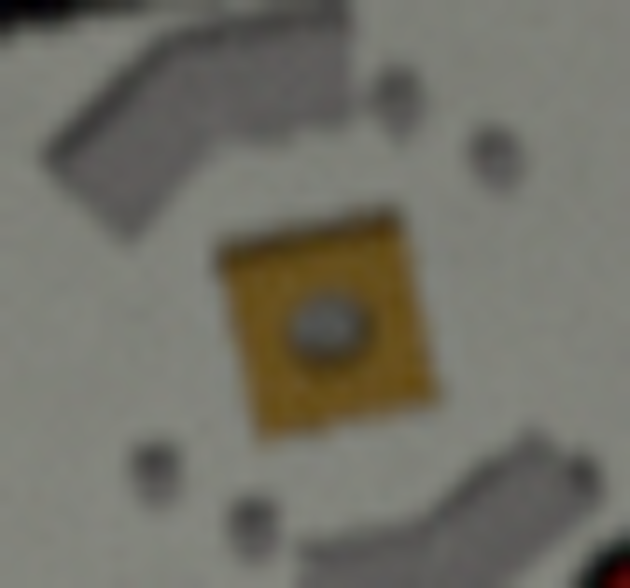

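```bash
python3 - <<'E'
from h import *
S=u((375,272),250,185,14);T=u((327,327),265,185,14)
r=least_squares(lambda X:np.r_[proj("side",X)[0]-S,proj("top",X)[0]-T],[.574,.008,.142],x_scale=.01);print(r.x.round(4),r.fun.round(2))
r=least_squares(lambda X:np.r_[proj("side",[X[0],X[1],.1424])[0]-S,proj("top",[X[0],X[1],.1424])[0]-T],[.574,.008],x_scale=.01);print(r.x.round(4),r.fun.round(2))
print(ray("side",S,.1424),ray("top",T,.1424))
m=r.x
e=np.radians([12.27]);
# yaw from collar sides in top
P=lambda a:ray("top",u(a,265,185,14),.1424)
d=P((435,398))-P((262,432));print(np.degrees(np.arctan2(-d[0]*-1,-d[1])))
print(P((435,398)),P((262,432)),P((222,262)),P((405,225)))
E
```

```text
[0.5731 0.0058 0.1414] [-0.15 -0.02  0.02  0.17]
[0.5729 0.0062] [-0.12 -0.36 -0.18  0.17]
[0.57245479 0.00747831 0.1424    ] [0.57331417 0.00579813 0.1424    ]
11.270217327463921
[ 0.56215355 -0.01104988  0.1424    ] [0.55678793 0.01587527 0.1424    ] [0.58357092 0.02224009 0.1424    ] [ 0.58943523 -0.00635391  0.1424    ]
```

```bash
cat >> h.py <<'E'
P1=[.5794,.0076,12.2]
def gripat(t): # TCP for tip at port z=t
    return port(P1,(0,0,t+112.8))[0]-[0,0,.0385]
E
python3 - <<'E'
from h import *
print(gripat(29),gripat(14),gripat(-51))
togo(gripat(29)+[0,0,.04],12.2)
togo(gripat(29),12.2)
E
```

```text
[ 0.51433238 -0.00646812  0.21670197] [ 0.52121541 -0.00497995  0.20345775] [0.5510419  0.00146876 0.14606616]
tx 13.45 ty -3.89 tz 31.54 yaw -12.1 | clock 22.68 tcp [ 0.3803 -0.3221  0.2178] rot [-90.    0.    0.1] w 0.255 F [-0.1 -0.  -1.6]
tx 13.45 ty 0.11 tz 31.54 yaw -12.1 | clock 22.68 tcp [ 0.3803 -0.3221  0.2178] rot [-90.    0.    0.1] w 0.255 F [-0.1 -0.  -1.6]
```

Call:
{"api": "arm_command", "payload": {
  "plan": [
    {"tx": 0.3, "ty": -1, "tz": 1, "yaw": -1, "claw": 0.15},
    {"tx": 1, "ty": -2.5, "tz": 3, "yaw": -2, "claw": 0.15},
    {"tx": 2.2, "ty": -3.9, "tz": 5.5, "yaw": -3, "claw": 0.15},
    {"tx": 3.5, "ty": -3.9, "tz": 8.5, "yaw": -4, "claw": 0.15},
    {"tx": 4.8, "ty": -3.9, "tz": 11.5, "yaw": -5, "claw": 0.15},
    {"tx": 6.1, "ty": -3.9, "tz": 14.5, "yaw": -6, "claw": 0.15},
    {"tx": 7.4, "ty": -3.9, "tz": 17.5, "yaw": -7, "claw": 0.15},
    {"tx": 8.7, "ty": -3.9, "tz": 20.5, "yaw": -8, "claw": 0.15},
    {"tx": 10, "ty": -3.9, "tz": 23.5, "yaw": -9, "claw": 0.15},
    {"tx": 11.2, "ty": -3.9, "tz": 26.3, "yaw": -10, "claw": 0.15}
  ]
}}

```text
clock: 23.52
tcp_pos: [0.4922, -0.0566, 0.2569]
tool_rot: [-90.0, 0.1, 10.2]
ft_force: [0.8, -0.8, -1.8]
width: 0.252
```

```bash
python3 - <<'E'
from h import *
togo(gripat(29)+[0,0,.02],12.2)
E
```

```text
tx 3.07 ty 2.02 tz 4.55 yaw -2.0 | clock 23.52 tcp [ 0.4922 -0.0566  0.2569] rot [-90.    0.1  10.2] w 0.252 F [ 0.8 -0.8 -1.8]
```

Call:
{"api": "arm_command", "payload": {
  "plan": [
    {"tx": 1, "ty": 0, "tz": 1.8, "yaw": -1, "claw": 0.15},
    {"tx": 2.2, "ty": 0.5, "tz": 3.5, "yaw": -2, "claw": 0.15},
    {"tx": 3, "ty": 1.3, "tz": 4.5, "yaw": -2, "claw": 0.15},
    {"tx": 3, "ty": 2, "tz": 4.5, "yaw": -2, "claw": 0.15},
    {"tx": 3, "ty": 2, "tz": 4.5, "yaw": -2, "claw": 0.15},
    {"tx": 3, "ty": 2, "tz": 4.5, "yaw": -2, "claw": 0.15}
  ]
}}

```text
clock: 24.02
tcp_pos: [0.5134, -0.0101, 0.2365]
tool_rot: [-90.0, 0.1, 12.0]
ft_force: [-0.4, 0.4, -2.3]
width: 0.252
```

```bash
python3 - <<'E'
from h import *
togo(gripat(29),12.2)
snap("side","s32.png",235,100,90,120,5)
snap("top","t32.png",240,150,110,110,5)
E
```

```text
tx 0.17 ty 1.98 tz 0.34 yaw -0.2 | clock 24.02 tcp [ 0.5134 -0.0101  0.2365] rot [-90.    0.1  12. ] w 0.252 F [-0.4  0.4 -2.3]
```

View pics/s32.png

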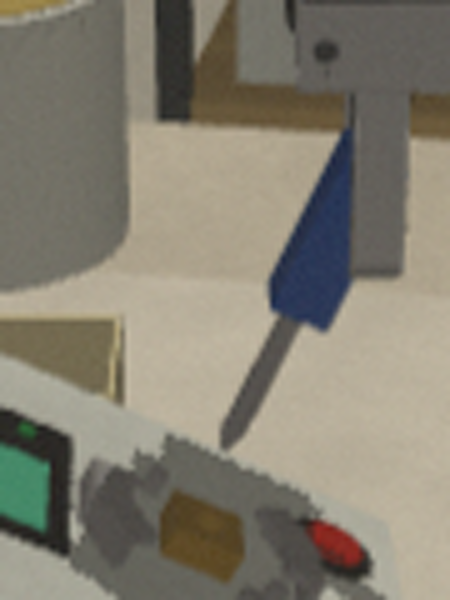

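View pics/t32.png

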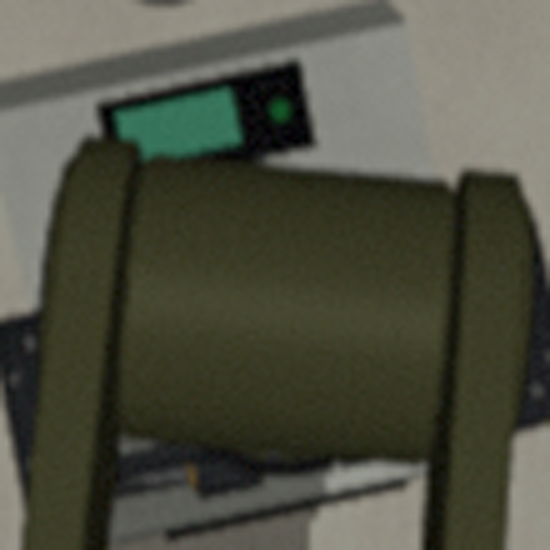

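```bash
python3 - <<'E'
from h import *
from station import *
s=sense();g=s["tcp_pos"]+[0,0,.0385];print(s["tcp_pos"])
f=np.radians(12.0);
for th in (26,27,28,29,30,31):
    v=np.array([np.sin(np.radians(th))*np.cos(f),np.sin(np.radians(th))*np.sin(f),-np.cos(np.radians(th))])
    q=proj("side",[g+v*.1128,g+v*.0478]);print(th,((q-[235,100]+.5)*5).round(0).tolist())
print(((proj("side",port(P1,[(0,0,14),(0,0,34),(0,0,99)]))-[235,100]+.5)*5).round(0))
togo(gripat(29),12.2)
E
```

```text
[ 0.51370831 -0.01042339  0.23731045]
26 [[238.0, 444.0], [314.0, 308.0]]
27 [[234.0, 442.0], [312.0, 307.0]]
28 [[229.0, 441.0], [310.0, 306.0]]
29 [[225.0, 439.0], [308.0, 305.0]]
30 [[220.0, 436.0], [306.0, 304.0]]
31 [[216.0, 434.0], [304.0, 303.0]]
[[208. 521.]
 [232. 482.]
 [312. 349.]]
tx 0.14 ty 2.06 tz 0.37 yaw -0.2 | clock 24.12 tcp [ 0.5137 -0.0104  0.2373] rot [-90.  -0.  12.] w 0.256 F [-0.4 -1.  -1.7]
```

Call:
{"api": "arm_command", "payload": {
  "plan": [
    {"tx": 0.15, "ty": 0.7, "tz": 0.37, "yaw": -0.2, "claw": 0.15},
    {"tx": 0.15, "ty": 1.5, "tz": 0.37, "yaw": -0.2, "claw": 0.15},
    {"tx": 0.15, "ty": 2, "tz": 0.37, "yaw": -0.2, "claw": 0.15},
    {"tx": 0.15, "ty": 2, "tz": 0.37, "yaw": -0.2, "claw": 0.15},
    {"tx": 0.15, "ty": 2, "tz": 0.37, "yaw": -0.2, "claw": 0.15}
  ]
}}

```text
clock: 24.53
tcp_pos: [0.5144, -0.0058, 0.2167]
tool_rot: [-90.0, 0.0, 12.3]
ft_force: [-0.3, -0.1, -2.7]
width: 0.256
```

```bash
python3 - <<'E'
from h import *
togo(gripat(29),12.2)
snap("side","s33.png",245,150,60,65,9,[port(P1,(0,0,14))[0],port(P1,(0,0,29))[0],port(P1,(0,0,89))[0]])
E
```

```text
tx -0.02 ty -0.00 tz -0.07 yaw 0.1 | clock 24.53 tcp [ 0.5144 -0.0058  0.2167] rot [-90.    0.   12.3] w 0.256 F [-0.3 -0.1 -2.7]
```

View pics/s33.png

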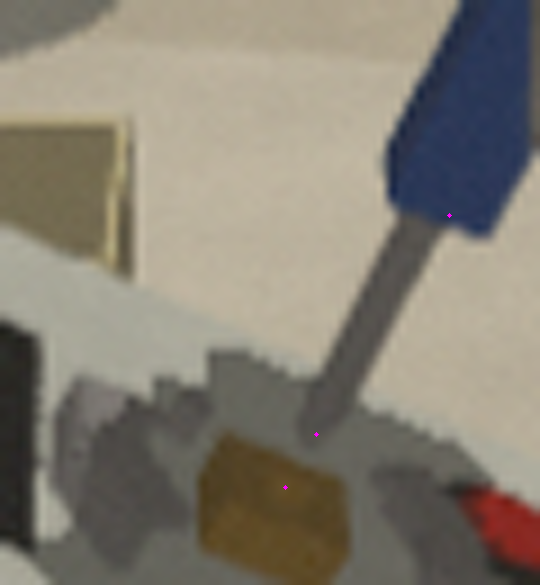

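Call:
{"api": "arm_command", "payload": {
  "plan": [
    {"tx": 0.14, "ty": 0.27, "tz": 0, "yaw": 0, "claw": 0.15},
    {"tx": 0.28, "ty": 0.53, "tz": 0, "yaw": 0, "claw": 0.15},
    {"tx": 0.42, "ty": 0.8, "tz": 0, "yaw": 0, "claw": 0.15},
    {"tx": 0.56, "ty": 1.06, "tz": 0, "yaw": 0, "claw": 0.15},
    {"tx": 0.7, "ty": 1.32, "tz": 0, "yaw": 0, "claw": 0.15},
    {"tx": 0.8, "ty": 1.5, "tz": 0, "yaw": 0, "claw": 0.15}
  ],
  "newtons": 14
}}

```text
clock: 25.08
tcp_pos: [0.5225, -0.0039, 0.2016]
tool_rot: [-90.0, 0.0, 12.3]
ft_force: [-0.4, -0.2, -0.7]
width: 0.254
```

```bash
python3 - <<'E'
from h import *
togo(gripat(29-17),12.2)
snap("side","s34.png",245,150,60,65,9,[port(P1,(0,0,79))[0]])
E
```

```text
tx -0.05 ty -0.01 tz -0.07 yaw 0.1 | clock 25.08 tcp [ 0.5225 -0.0039  0.2016] rot [-90.    0.   12.3] w 0.254 F [-0.4 -0.2 -0.7]
```

View pics/s34.png

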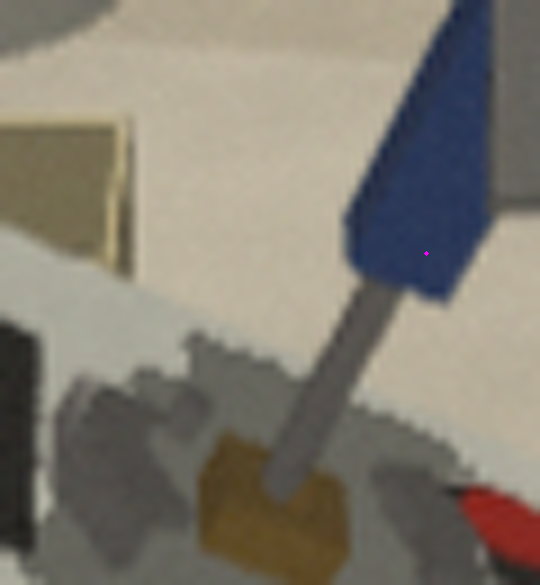

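```bash
cat >> h.py <<'E'
def plane(n,uv,tcp,psi):
    K,d,R,t=cal(n);q=cv2.undistortPoints(np.float64([[uv]]),K,d).reshape(2)
    D=R.T@np.array([q[0],q[1],1]);C=-R.T@t;a=np.radians(psi);N=np.array([-np.sin(a),np.cos(a),0])
    return C+D*((tcp-C)@N)/(D@N)
def probe(tip,sh,tcp,psi,P=None):
    A=plane("side",tip,tcp,psi);B=plane("side",sh,tcp,psi);a=np.radians(psi);X=np.array([np.cos(a),np.sin(a),0])
    v=A-B;print("len",np.linalg.norm(v).round(4),"tilt",np.degrees(np.arctan2(v@X,-v[2])).round(1),"tip",A.round(4),"tip in port",(portR(P1[2]).T@(A-[P1[0],P1[1],.13])*1000).round(1),
     "sh in port",(portR(P1[2]).T@(B-[P1[0],P1[1],.13])*1000).round(1))
E
python3 - <<'E'
from h import *
t=np.array([.5225,-.0044,.2016])
probe(u((277,500),245,150,9),u((384,288),245,150,9),t,12.3)
t=np.array([.5144,-.0062,.2167])
probe(u((313,432),245,150,9),u((423,222),245,150,9),t,12.3)
t=np.array([.3805,-.322,.2195])
probe(u((201,522),310,20,4.5),u((261,427),310,20,4.5),t,0)
E
```

```text
len 0.0574 tilt 24.0 tip [0.5746 0.007  0.1392] tip in port [ 0.   0.4 10.4] sh in port [ 4.   0.3 67.6]
len 0.0561 tilt 24.8 tip [0.5668 0.0052 0.1563] tip in port [ 1.   0.3 29.3] sh in port [ 4.2  0.3 85.3]
len 0.063 tilt 25.8 tip [ 0.436  -0.322   0.1567] tip in port [-172.7 -291.9  122. ] sh in port [-169.7 -286.1  184.7]
```

```bash
python3 - <<'E'
from h import *
R=portR(P1[2])
for t,tip in (([.5225,-.0044,.2016],(0,10.4)),([.5144,-.0062,.2167],(1,29.3))):
    g=R.T@(np.array(t)+[0,0,.0385]-[P1[0],P1[1],.13])*1000
    th=np.radians(24.3-28) # probe axis up dir in port xz: 
    # axis up in port frame = (sin(28-24.3),cos)
    a=np.array([np.sin(np.radians(3.7)),np.cos(np.radians(3.7))]);n=np.array([a[1],-a[0]])
    r=np.array([g[0],g[2]])-np.array(tip);print(g.round(1),"along",r@a,"perp(+x)",r@n)
E
```

```text
[  0.3   0.3 124.5] along 113.89709298206962 perp(+x) -7.02001922517412
[1.000e-01 2.000e-01 1.417e+02] along 112.14866617029834 perp(+x) -8.14673359836311
```

Call:
{"api": "arm_command", "payload": {
  "plan": [
    {"tx": 0.14, "ty": 0.27, "tz": -0.03, "yaw": 0, "claw": 0.15},
    {"tx": 0.28, "ty": 0.53, "tz": -0.05, "yaw": 0, "claw": 0.15},
    {"tx": 0.42, "ty": 0.8, "tz": -0.05, "yaw": 0, "claw": 0.15},
    {"tx": 0.56, "ty": 1.06, "tz": -0.05, "yaw": 0, "claw": 0.15},
    {"tx": 0.56, "ty": 1.06, "tz": -0.05, "yaw": 0, "claw": 0.15}
  ]
}}

```text
clock: 25.55
tcp_pos: [0.528, -0.0033, 0.1907]
tool_rot: [-90.0, 0.0, 12.3]
ft_force: [-0.5, -1.4, -2.6]
width: 0.256
```

```bash
python3 - <<'E'
from h import *
togo(gripat(0),12.2)
snap("side","s35.png",245,150,60,65,9)
E
```

```text
tx -0.04 ty -0.04 tz -0.02 yaw 0.1 | clock 25.55 tcp [ 0.528  -0.0033  0.1907] rot [-90.    0.   12.3] w 0.256 F [-0.5 -1.4 -2.6]
```

View pics/s35.png

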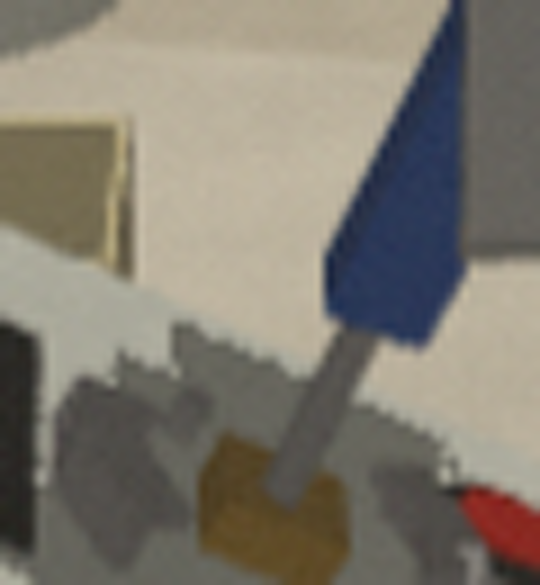

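Call:
{"api": "arm_command", "payload": {
  "plan": [
    {"tx": -0.02, "ty": 0.24, "tz": 0, "yaw": 0, "claw": 0.15},
    {"tx": -0.03, "ty": 0.47, "tz": 0, "yaw": 0, "claw": 0.15},
    {"tx": -0.05, "ty": 0.7, "tz": 0, "yaw": 0, "claw": 0.15},
    {"tx": -0.07, "ty": 0.94, "tz": 0, "yaw": 0, "claw": 0.15},
    {"tx": -0.08, "ty": 1.18, "tz": 0, "yaw": 0, "claw": 0.15},
    {"tx": -0.1, "ty": 1.41, "tz": 0, "yaw": 0, "claw": 0.15},
    {"tx": -0.1, "ty": 1.41, "tz": 0, "yaw": 0, "claw": 0.15}
  ]
}}

```text
clock: 26.18
tcp_pos: [0.527, -0.0036, 0.177]
tool_rot: [-90.0, 0.0, 12.3]
ft_force: [1.9, -0.3, -1.6]
width: 0.252
```

```bash
python3 - <<'E'
from h import *
togo(gripat(0),12.2)
snap("side","s36.png",245,150,60,65,9)
E
```

```text
tx 0.06 ty -1.41 tz -0.02 yaw 0.1 | clock 26.18 tcp [ 0.527  -0.0036  0.177 ] rot [-90.    0.   12.3] w 0.252 F [ 1.9 -0.3 -1.6]
```

View pics/s36.png

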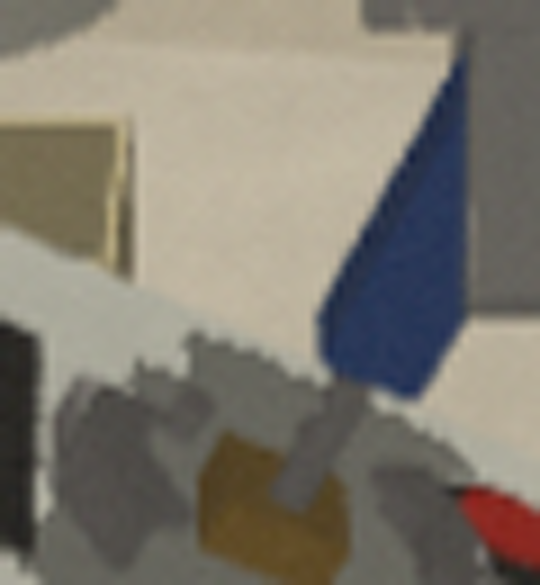

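Call:
{"api": "arm_command", "payload": {
  "plan": [
    {"tx": 0.12, "ty": 0.22, "tz": 0, "yaw": 0, "claw": 0.15},
    {"tx": 0.23, "ty": 0.44, "tz": 0, "yaw": 0, "claw": 0.15},
    {"tx": 0.35, "ty": 0.66, "tz": 0, "yaw": 0, "claw": 0.15},
    {"tx": 0.47, "ty": 0.88, "tz": 0, "yaw": 0, "claw": 0.15},
    {"tx": 0.59, "ty": 1.1, "tz": 0, "yaw": 0, "claw": 0.15},
    {"tx": 0.7, "ty": 1.32, "tz": 0, "yaw": 0, "claw": 0.15}
  ]
}}

```text
clock: 26.73
tcp_pos: [0.534, -0.002, 0.1639]
tool_rot: [-90.0, 0.0, 12.3]
ft_force: [0.7, -0.5, 0.2]
width: 0.25
```

Call:
{"api": "arm_command", "payload": {
  "plan": [
    {"tx": 0.12, "ty": 0.22, "tz": 0, "yaw": 0, "claw": 0.15},
    {"tx": 0.23, "ty": 0.44, "tz": 0, "yaw": 0, "claw": 0.15},
    {"tx": 0.35, "ty": 0.66, "tz": 0, "yaw": 0, "claw": 0.15},
    {"tx": 0.47, "ty": 0.88, "tz": 0, "yaw": 0, "claw": 0.15},
    {"tx": 0.59, "ty": 1.1, "tz": 0, "yaw": 0, "claw": 0.15}
  ]
}}

```text
clock: 27.15
tcp_pos: [0.5397, -0.0007, 0.1529]
tool_rot: [-90.0, 0.0, 12.3]
ft_force: [1.7, 0.1, -0.1]
width: 0.254
```

```bash
python3 - <<'E'
from h import *
togo(gripat(0),12.2)
snap("side","s37.png",245,150,60,65,9)
E
```

```text
tx -1.24 ty -3.82 tz -0.02 yaw 0.1 | clock 27.15 tcp [ 0.5397 -0.0007  0.1529] rot [-90.    0.   12.3] w 0.254 F [ 1.7  0.1 -0.1]
```

View pics/s37.png

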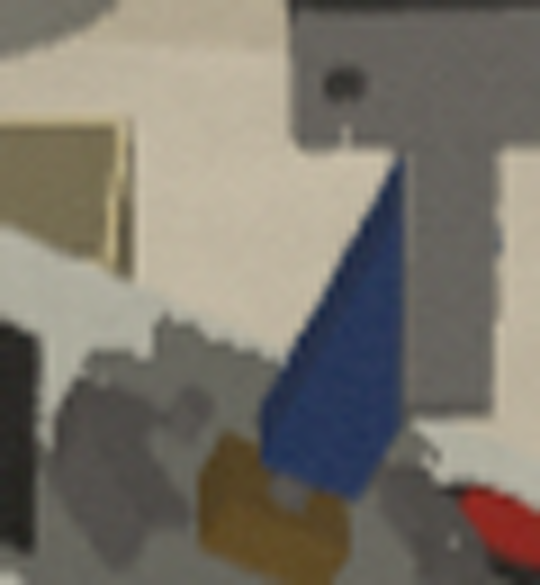

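Call:
{"api": "arm_command", "payload": {
  "plan": [
    {"tx": 0.09, "ty": 0.18, "tz": 0, "yaw": 0, "claw": 0.15},
    {"tx": 0.19, "ty": 0.35, "tz": 0, "yaw": 0, "claw": 0.15},
    {"tx": 0.28, "ty": 0.53, "tz": 0, "yaw": 0, "claw": 0.15},
    {"tx": 0.35, "ty": 0.66, "tz": 0, "yaw": 0, "claw": 0.15},
    {"tx": 0.4, "ty": 0.75, "tz": 0, "yaw": 0, "claw": 0.15}
  ]
}}

```text
clock: 27.62
tcp_pos: [0.5436, 0.0001, 0.1455]
tool_rot: [-90.0, 0.0, 12.3]
ft_force: [0.7, -1.3, -0.1]
width: 0.254
```

Call:
{"api": "arm_command", "payload": {
  "plan": [
    {"tx": 0.05, "ty": 0.09, "tz": 0, "yaw": 0, "claw": 0.15},
    {"tx": 0.09, "ty": 0.18, "tz": 0, "yaw": 0, "claw": 0.15},
    {"tx": 0.12, "ty": 0.22, "tz": 0, "yaw": 0, "claw": 0.15}
  ]
}}

```text
clock: 27.87
tcp_pos: [0.5442, 0.0002, 0.1445]
tool_rot: [-90.0, 0.1, 12.3]
ft_force: [-12.0, -2.9, 16.5]
width: 0.255
```

```bash
python3 - <<'E'
from h import *
togo(gripat(0),12.2)
snap("side","s38.png",245,150,60,65,9)
E
```

```text
tx -1.70 ty -4.66 tz -0.01 yaw 0.1 | clock 27.87 tcp [5.442e-01 2.000e-04 1.445e-01] rot [-90.    0.1  12.3] w 0.255 F [-12.   -2.9  16.5]
```

View pics/s38.png

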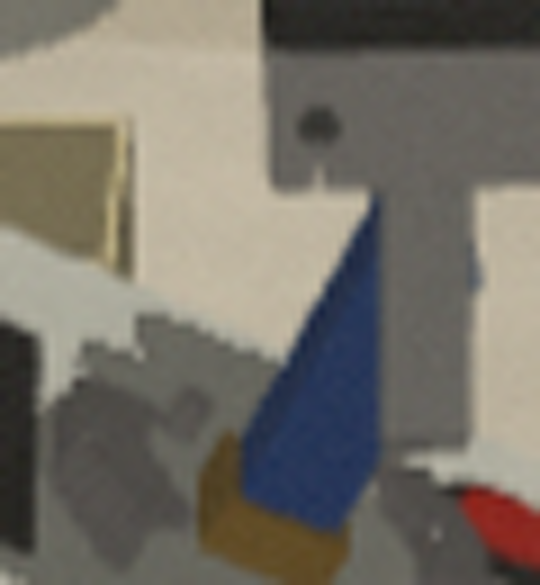

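Call:
{"api": "arm_command", "payload": {
  "plan": [
    {"tx": -0.06, "ty": -0.11, "tz": 0, "yaw": 0, "claw": 0.15},
    {"tx": -0.06, "ty": -0.11, "tz": 0, "yaw": 0, "claw": 0.28},
    {"tx": -0.06, "ty": -0.11, "tz": 0, "yaw": 0, "claw": 0.4},
    {"tx": -0.06, "ty": -0.11, "tz": 0, "yaw": 0, "claw": 0.5},
    {"tx": -0.06, "ty": -0.11, "tz": 0, "yaw": 0, "claw": 0.5},
    {"tx": -0.06, "ty": -0.11, "tz": 0, "yaw": 0, "claw": 0.5}
  ]
}}

```text
clock: 28.42
tcp_pos: [0.5441, 0.0002, 0.1444]
tool_rot: [-90.0, 0.0, 12.3]
ft_force: [0.1, -0.5, 0.9]
width: 0.491
```

```bash
python3 - <<'E'
from h import *
togo(gripat(0),12.2)
snap("side","s39.png",245,150,60,65,9,port(P1,[(12,12,14),(-12,12,14),(15,15,14),(-15,15,14)]))
E
```

```text
tx -1.69 ty -4.67 tz -0.02 yaw 0.1 | clock 28.42 tcp [5.441e-01 2.000e-04 1.444e-01] rot [-90.    0.   12.3] w 0.491 F [ 0.1 -0.5  0.9]
```

View pics/s39.png

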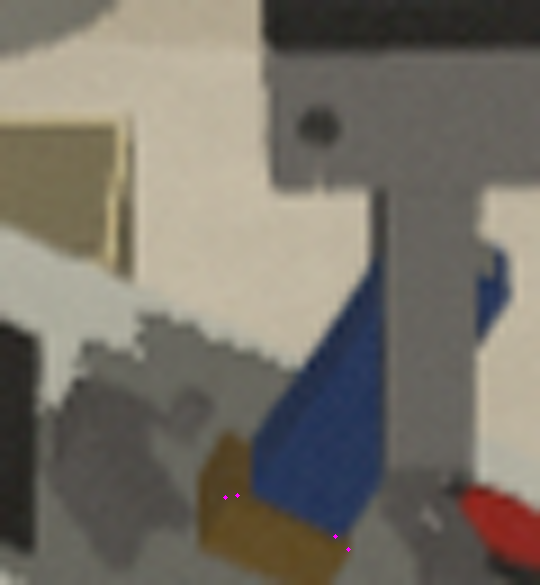

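Call:
{"api": "arm_command", "payload": {
  "plan": [
    {"tx": 0, "ty": -0.5, "tz": 0, "yaw": 0, "claw": 0.5},
    {"tx": 0, "ty": -2, "tz": 0, "yaw": 0, "claw": 0.5},
    {"tx": 0, "ty": -5, "tz": 0, "yaw": 0, "claw": 0.5},
    {"tx": 0, "ty": -9, "tz": 0, "yaw": 0, "claw": 0.5},
    {"tx": -2, "ty": -12, "tz": -2, "yaw": 0, "claw": 0.5},
    {"tx": -5, "ty": -12, "tz": -5, "yaw": 0, "claw": 0.5},
    {"tx": -8, "ty": -12, "tz": -8, "yaw": 0, "claw": 0.5},
    {"tx": -11, "ty": -12, "tz": -11, "yaw": 0, "claw": 0.5},
    {"tx": -13, "ty": -12, "tz": -14, "yaw": 0, "claw": 0.5},
    {"tx": -13, "ty": -12, "tz": -17, "yaw": 0, "claw": 0.5}
  ]
}}

```text
clock: 29.3
tcp_pos: [0.4508, -0.1955, 0.266]
tool_rot: [-90.1, -0.1, 12.2]
ft_force: [0.7, 1.2, 0.6]
width: 0.501
```

```bash
python3 - <<'E'
from h import *
togo(gripat(0),12.2)
snap("side","s40.png",205,120,130,130,4.5)
snap("top","t40.png",0,0,560,420,1.4)
snap("side","s41.png",0,0,560,420,1.4)
E
```

```text
tx 11.57 ty 7.49 tz 17.13 yaw 0.0 | clock 29.30 tcp [ 0.4508 -0.1955  0.266 ] rot [-90.1  -0.1  12.2] w 0.501 F [0.7 1.2 0.6]
```

View pics/s40.png

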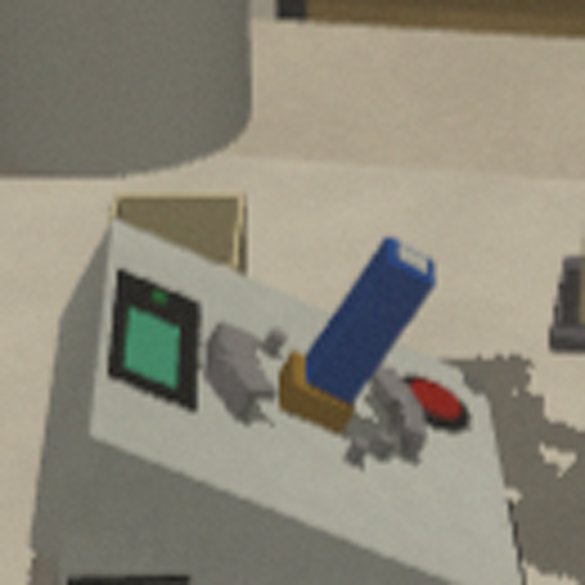

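View pics/t40.png

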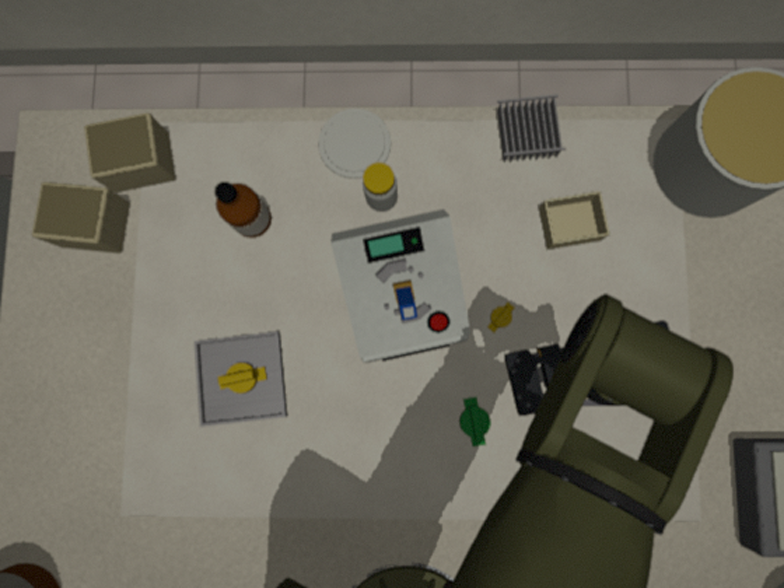

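View pics/s41.png

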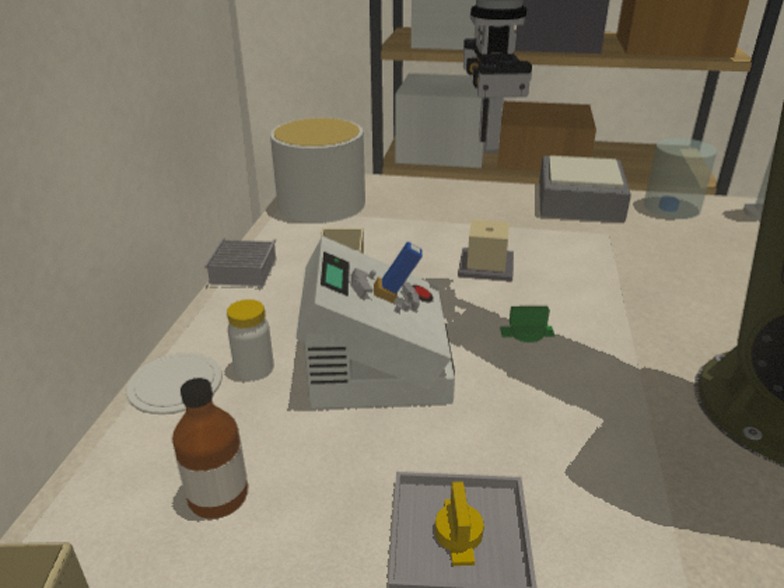

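```bash
python3 - <<'E'
from h import *
f=lambda L:((proj("side",port(P1,L))-[205,120]+.5)*4.5).round(0).tolist()
for e in(0,5,10): print(e,f([(12,12,84+e),(12,-12,84+e),(-12,-12,84+e),(-12,12,84+e),(-12,12,14+e),(12,12,14+e)]))
print("button in/out",f([(-66,-45,6),(-66,-45,16)]))
E
```

```text
0 [[375.0, 254.0], [373.0, 228.0], [422.0, 250.0], [426.0, 277.0], [348.0, 403.0], [299.0, 383.0]]
5 [[381.0, 245.0], [378.0, 218.0], [427.0, 241.0], [431.0, 268.0], [353.0, 395.0], [304.0, 374.0]]
10 [[387.0, 235.0], [384.0, 209.0], [433.0, 232.0], [437.0, 258.0], [359.0, 386.0], [309.0, 365.0]]
button in/out [[437.0, 395.0], [448.0, 379.0]]
```

```bash
python3 - <<'E'
import cv2
im=cv2.imread("pics/s40.png");cv2.imwrite("pics/s40z.png",cv2.resize(im[220:450,250:480],None,fx=2.5,fy=2.5,interpolation=cv2.INTER_CUBIC))
E
```

```text
(no output)
```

View pics/s40z.png

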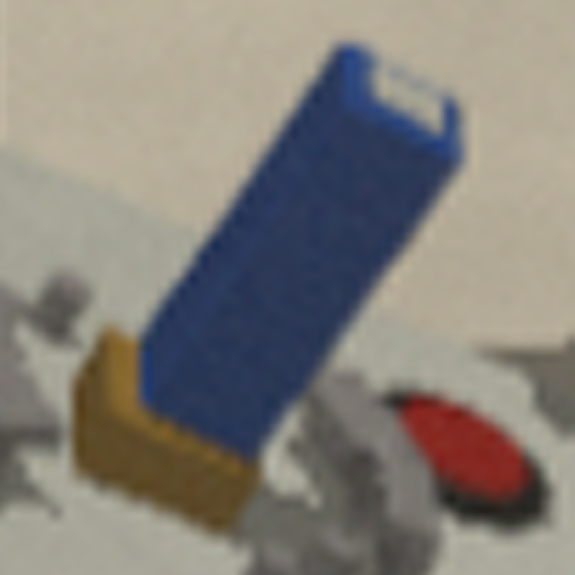

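```bash
python3 - <<'E'
from h import *
R=portR(P1[2])
for t in ([.5436,.0001,.1455],[.5442,.0002,.1445]):
    print((R.T@(np.array(t)+[0,0,.0385]-[P1[0],P1[1],.13])*1000).round(1))
snap("side","s42.png",258,165,50,48,13,port(P1,[(12,12,14),(-12,12,14),(15,15,14),(-15,15,14),(15,-15,14),(-15,15,0),(15,15,0)]))
E
```

```text
[-6.9  0.2 64.9]
[-6.9  0.2 63.7]
```

View pics/s42.png

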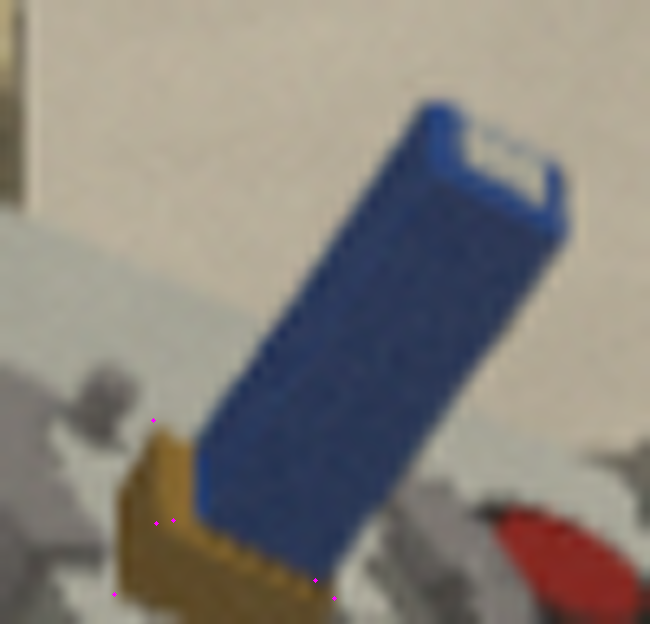

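```bash
python3 - <<'E'
import cv2,numpy as np
a=cv2.imread("pics/top0.png");b=cv2.resize(cv2.imread("pics/t40.png"),(560,420),interpolation=cv2.INTER_AREA)
for n,(x,y,w,h) in dict(bottle=(150,120,50,55),jar=(255,112,35,45),trough=(382,132,55,48)).items():
    t=a[y:y+h,x:x+w];r=cv2.matchTemplate(b[y-8:y+h+8,x-8:x+w+8],t,cv2.TM_CCOEFF_NORMED);print(n,np.array(cv2.minMaxLoc(r)[3])-8,r.max().round(3))
from station import sense,sign_off
s=sense();print(s["qvel"].round(2),s["clock"]);print(sign_off())
E
```

```text
bottle [0 0] 0.998
jar [0 0] 0.998
trough [0 0] 0.998
[ 2.04 -0.44  0.6   0.14 -0.1   0.31] 29.5
the job is handed in; nothing more can be done
None
```

The job is done and handed in at about 29.5 s, inside the 72 s limit. The sign-off reported no verdict.

**What I did**
- **Button:** I pushed the red release button in with the closed fingertips until it stopped.
- **Cap:** I turned the yellow cap anticlockwise about 90° with the two fingers, gripped it by the ends of its bar and lifted it along the port axis. I stood it upright by rolling it about its lower rim on the tray floor, then let go.
- **Probe:** I gripped it in its stand, tilted it against the rim of the stand's hole and slid it into the sloped port until a firm stop at about 20 N. I then released it and backed away.

**What the last checks showed**
- The button's image position matches fully in to about 1 px.
- The cap stands upright and flat in the tray.
- The bottle, jar and trough shifted 0 px between the first and last top views.
- The probe's shoulder sits on the collar, with about 1–2 mm uncertainty. The handle leans roughly 1–4° downhill, depending on how it is measured. The play in the hole allows up to about 3°.

**What disagreed**
- The fingertips were about 34 mm higher than the TCP reading plus `nose_length` implied. The side camera and the button contact agreed on this, so I used the measured offset.
- The button push peaked at about 69 N of wrist force, taken on the fingertips. That is under the 120 N wrist limit, but harder than I intended.
- The cap's rim briefly took about 21 N when it first touched the tray floor.
- The probe slipped about 7 mm in the jaws and its tilt came out at 24–25° instead of 28°. I corrected for both while inserting it.

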